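Hang the spanner set on the locking tool hook

TASK

Put the three combination spanners lying in front of the blue bin back on the sloping tool stand: hang them by their ring ends on its one hook, the largest first so that it lies against the panel, then the middle one, and the smallest last. Then lock them in by swinging the hasp fully down over the end of the hook, and leave the other things on the bench where they are.

Things in the scene. Friction and masses are not known exactly. Their poses are not given: they have to be found in the camera images.
- rack: sloping tool stand fixed to the bench, 283 mm deep, 150 wide, 213 high: blue tube frame with a grey perforated panel that rises at 35 degrees to the bench, facing the robot and the spanners. Origin: centre of its underside, on the bench; x axis (level) from the panel's low front edge to its high rear edge, 0.4 to 0.7 rad to the right of straight ahead; z up
- hook: straight round steel bar, 5 mm thick, 54 mm long, end rounded. Origin: where it leaves the panel's face, 150 mm above the bench. z = the hook's axis, square to the panel (35 degrees from vertical, leaning over its low edge), x = up the slope, y = left. The panel's face is z = 0, x -0.235 to 0.110, y -0.075 to 0.075. Hung spanners lie on the panel and on one another, shank down the slope
- hook_tip (a point): rounded free end of the hook, 54 mm out from the panel
- hasp_strap (a joint): hinge of the hasp, rad: 0 = closed on its stop (strap parallel to the panel, 42 mm out from it, eye round the hook, whose end stands 12 mm out of it); grows as it swings up and back, to a stop at 2.4; at 2.18 the strap points straight up. Starts open at 1.85 to 2.25. Stiff (0.06 N m friction, about 1 N at the tongue): it stays where it is left, so push it all the way to its stop
- hasp_hinge (a point): axis of the hasp's hinge, 75 mm up the slope from the hook and 42 mm out from the panel, on a steel lug; the axis runs along the hook body's y
- hasp_tip (a point): free end of the hasp's strap (red tongue), 99 mm from the hinge axis. The strap is aluminium, 24 mm wide, 3 mm thick, with a 32 by 12 mm eye centred 75 mm from the hinge
- spanner_22: largest combination spanner, steel, 231 mm long, 9 mm thick, shank 24 mm wide, 90 g. Origin: middle of its length, on its underside. Its y axis runs along the shank towards the open jaw (about towards the robot); the ring end is at -y, away from the robot. Lies flat on the bench, z up
- ring_22 (a point): centre of the hole in the largest spanner's ring end (98 mm from its origin along -y, half-way through the thickness); the hole is 21 mm across
- spanner_17: middle combination spanner, steel, 191 mm long, 9 mm thick, shank 18 mm wide, 90 g; frame as for the largest
- ring_17 (a point): centre of the hole in the middle spanner's ring end (81.5 mm from its origin along -y); the hole is 16 mm across
- spanner_13: smallest combination spanner, steel, 160 mm long, 9 mm thick, shank 14 mm wide, 90 g; frame as for the largest
- ring_13 (a point): centre of the hole in the smallest spanner's ring end (69.8 mm from its origin along -y); the hole is 13 mm across
- grease_tin: yellow tin with grey lid, 70 mm across, 46 mm high, standing behind the spanners beside a big blue bin (255 mm high, fixed, its front 0.65 m ahead of the robot); origin: centre of its underside. Not to be moved
- screw_jar: white jar with red lid, 63 mm across, 87 mm high, standing to the right of the tool stand; origin: centre of its underside. Not to be moved
- coupling_hub: grey steel flanged hub, 66 mm across, 38 mm high, standing to the right of the tool stand; origin: centre of its underside. Not to be moved

How it is judged:
By the outcome, as a careful person would: the job done as asked, in the order asked, and still so for the second after the job is handed in, with the robot touching nothing.
It also fails if it takes over 72 s, if anything falls off the work surface, if the arm or the gripper's body presses on something with over 40 N, if the wrist force passes 120 N, or if a joint passes its speed limit or range.

ROBOT

A 6-joint arm with a two-finger parallel gripper is mounted at the origin on a cart in front of the work surface, level with it; the furniture and walls round the work are solid. World frame = base frame: x ahead of the robot, y to its left, z up, the work surface at z = 0. Lengths are in m, angles in rad, forces in N, time in s.
With the tool pointing down it reaches from about 0.425 to 0.95 m from the base axis. Payload 3.5 kg.
Tool frame: the origin (TCP) lies at the very end of the fingers, on their centre line; the grasp point (between the pads) lies 19 mm behind it (tcp_to_grasp is the distance from the TCP to the grasp point, in m); z points along the fingers, y is the direction in which the jaws open and shut (so a half turn about z gives the same grasp; the last joint's range is limited). The gripper opens to 85 mm and grips with 20 to 120 N. Pads are 22 mm wide; open, the fingers measure 114 mm over their backs; the gripper's body (76 mm by 85 mm) begins 54 mm behind the grasp point. The pads swing forward as they close: fully open they stand 13 mm farther back than shut.
Start: joints at [-1.276, 0.286, 1.577, -0, 1.279, -0.15], TCP at [0.29, -0.609, 0.231] pointing down, gripper open.
Joint ranges: [-2.77, 2.77], [-0.9, 2.22], [0.21, 2.48], [-1.53, 4.67], [0.24, 2.81], [-2.84, 2.84]. Speed limits (rad/s): [2.79, 2.79, 3.14, 3.14, 3.14, 3.14].

INTERFACE

Orientations are given as a unit quaternion [x, y, z, w].
In Python, from plant import * gives the robot as it stands. The module is installed in compiled form; this text tells all that it offers.
- The arm moves only by the tool arm_command, never from a script. Its argument "steps" is a list of rows, each a list of 3 entries, a list of its own where there are three numbers: the turn, a rotation vector about the tool's x, y, z in rad, then the shift along the tool's x, y, z in m, then the gripper command: -1 is shut, 1 is fully open, values between are in proportion. A call has 1 to 12 rows; each row is the pose to reach, as a shift and turn from the pose measured when the call began, along the tool's axes at that moment; what a row does not reach only later rows make up. A row lasts 1/8 s, in which the tool goes at most 62.5 mm and 10.7 degrees, less where a joint would pass 70% of its speed; a pose out of reach is approached as far as the arm can. A call with a gripper value outside its range is refused whole. The fingers move at their own pace and stop on an object; "force" is the grip in N (left out, the last holds). Time passes only in rows, so rows that repeat a pose let the fingers close. It gives the time, the measured TCP pose, the force and the opening at its end, in the units of the state.
- get_state(): the state, without advancing time (a new reading comes with each control period).
- read_camera(name): name is "scene" or "top"; returns a dict with "frame" (420x560x3 uint8, red, green, blue), "vfov" (degrees; the focal length in pixels is half the picture's height over the tangent of half this angle, whatever the lens; pixels are square), "cx", "cy" (the principal point, pixels), "position" and "rotation" of the camera in the world. Camera axes: x right, y up, looking along -z (the intrinsics and any distortion apply to the point x, -y, -z); pixel columns grow to the right and rows downward; lengths in m; the calibration is good to about 2 mm. A picture is of the moment at which its call begins. There is no depth.
- sign_off(): hands the job in, once; it reports no verdict.
The state is a dict: "time": time; "qpos": joint angles; "dq": joint speeds; "joint_efforts": joint torques, N m; "eef_pos": TCP position; "tcp_rot": TCP orientation; "contact_force": force on the tool from outside, world axes, zero at the start; "wrist_torque": the same for the moment, N m; "opening": opening from 0.0 (shut) to 1.0 (fully open).
Only numpy, scipy, OpenCV 4.12 (cv2) and the standard library are available. Lean on these libraries where they do the work, as an engineer would, in place of code of your own. Each camera call takes 0.05 s, during which the arm holds its last target.

## Working session

There is one attempt and no reset: what is moved stays moved. The work goes in short steps, Python scripts to look and compute and a tool call to move; the robot and the scene stay as the last step left them, time stands still between calls to the robot, and variables do not carry over. Pictures are saved under pics/ and viewed, and the job is handed in when it is done.

Besides the shell and the picture viewer there is one more tool, called after "Emit:" by a JSON object that holds its "op" and its "data". arm_command: Moves the arm, as the interface text tells. Its arguments: {"type":"object","properties":{"steps":{"type":"array"},"force":{"type":"number"}},"required":["steps"]}

```bash
mkdir -p pics; python3 - <<'E'
from plant import *
import cv2
for n in("scene","top"):
    c=read_camera(n); cv2.imwrite(f"pics/{n}0.png",c["frame"][:,:,::-1])
    print({k:v for k,v in c.items() if k!="frame"})
print(get_state())
E
```

```text
{'vfov': 48.22039221490931, 'cx': 279.18140042744716, 'cy': 211.79337252972041, 'position': array([-0.35398458,  0.67391434,  0.82214439]), 'rotation': array([-0.22599041,  0.45742433,  0.77329535, -0.37643807])}
{'vfov': 46.93662233861744, 'cx': 279.35364964023734, 'cy': 204.284764568605, 'position': array([ 0.50547532, -0.07603763,  1.97534006]), 'rotation': array([-0.01825188,  0.01833637,  0.7160664 , -0.69755255])}
{'time': 0.1, 'qpos': array([-1.27602062e+00,  2.87108863e-01,  1.57803299e+00, -2.99395006e-05,
        1.27859656e+00, -1.49981315e-01]), 'dq': array([ 0.00129399, -0.00133537, -0.00467602,  0.00019975, -0.00118189,
       -0.00049094]), 'joint_efforts': array([ 2.40626650e-04, -4.07293403e+01, -2.93699080e+01, -1.76465010e-04,
        3.39019760e-03, -4.64058360e-06]), 'eef_pos': array([ 0.29026789, -0.60874232,  0.23006301]), 'tcp_rot': array([ 9.75374112e-01,  2.20554280e-01, -9.18985273e-05, -1.06903039e-03]), 'contact_force': array([ 1.21130871, -0.46845922,  0.20841624]), 'wrist_torque': array([ 0.01117461,  0.01664558, -0.04554738]), 'opening': 1.0005903174061643}
```

View pics/scene0.png

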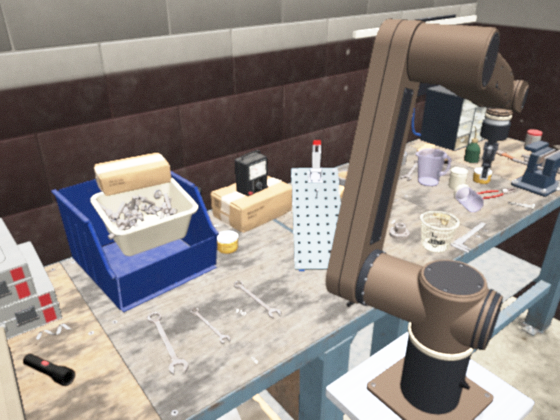

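View pics/top0.png

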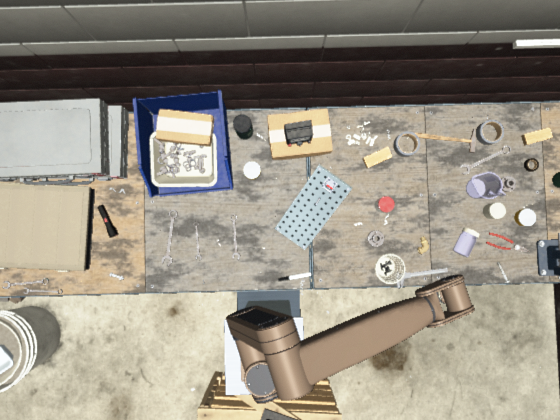

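```bash
cat > h.py <<'E'
from plant import *
import cv2, numpy as np
from scipy.spatial.transform import Rotation as R
def cam(n):
    c=read_camera(n); c["f"]=c["frame"].shape[0]/2/np.tan(np.radians(c["vfov"])/2)
    c["Rm"]=R.from_quat(c["rotation"]).as_matrix(); return c
def ray(c,u,v):
    d=np.array([(u-c["cx"])/c["f"],-(v-c["cy"])/c["f"],-1.]); d=c["Rm"]@d; return c["position"],d/np.linalg.norm(d)
def onz(c,u,v,z):
    p,d=ray(c,u,v); return p+d*(z-p[2])/d[2]
def proj(c,P):
    q=(np.asarray(P)-c["position"])@c["Rm"]; return np.array([c["cx"]+c["f"]*q[0]/-q[2], c["cy"]-c["f"]*q[1]/-q[2]])
def tri(c1,uv1,c2,uv2):
    p1,d1=ray(c1,*uv1);p2,d2=ray(c2,*uv2)
    A=np.stack([d1,-d2],1); t=np.linalg.lstsq(A,p2-p1,rcond=None)[0]
    a=p1+d1*t[0];b=p2+d2*t[1]; return (a+b)/2,np.linalg.norm(a-b)
def crop(c,x0,y0,w,h,s,name):
    cv2.imwrite("pics/"+name,cv2.resize(c["frame"][y0:y0+h,x0:x0+w,::-1],None,fx=s,fy=s,interpolation=cv2.INTER_CUBIC))
E
python3 - <<'E'
from h import *
s=cam("scene");t=cam("top")
crop(s,130,260,170,120,4.7,"s_sp.png");crop(s,270,130,90,150,4,"s_rack.png")
crop(t,150,200,110,75,7,"t_sp.png");crop(t,270,160,90,95,6,"t_rack.png")
print(s["f"],t["f"], s["Rm"],t["Rm"])
# bin front 0.65
for uv in [(147,195),(231,190)]: print(onz(t,*uv,0.255), onz(t,*uv,0))
E
```

```text
469.23683514405826 483.69833722369884 [[-0.61444542  0.37544859 -0.69389854]
 [-0.78894264 -0.29811472  0.53730542]
 [-0.0051308   0.877591    0.47938263]] [[-2.61746252e-02  9.98318537e-01 -5.17202784e-02]
 [-9.99657230e-01 -2.61684422e-02  7.96831330e-04]
 [-5.57947629e-04  5.17234070e-02  9.98661293e-01]]
[0.64007447 0.39346647 0.255     ] [0.66002563 0.46305943 0.        ]
[0.6500961  0.09367544 0.255     ] [0.67153273 0.11883142 0.        ]
```

```bash
ls pics
```

```text
s_rack.png
s_sp.png
scene0.png
t_rack.png
t_sp.png
top0.png
```

View pics/s_sp.png

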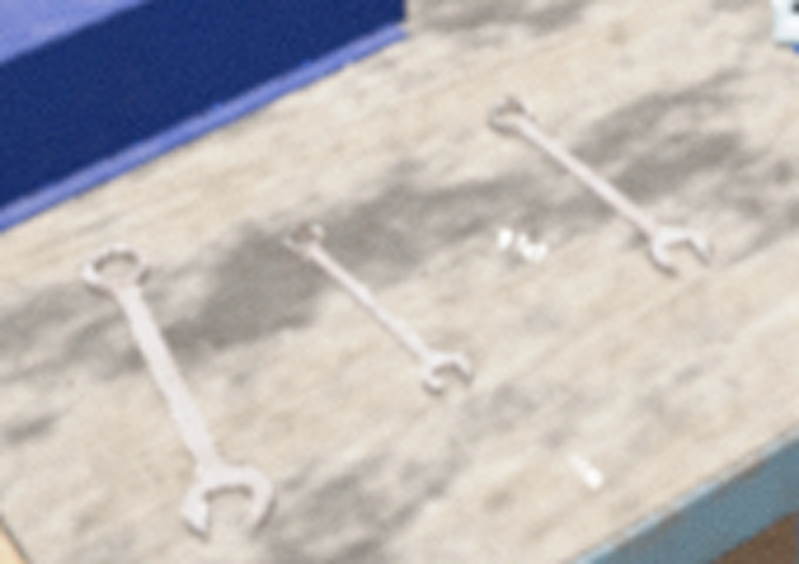

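View pics/t_sp.png

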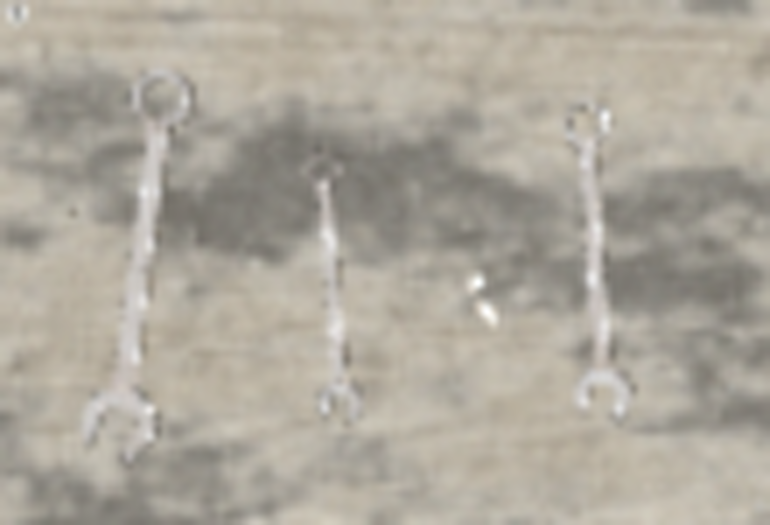

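View pics/s_rack.png

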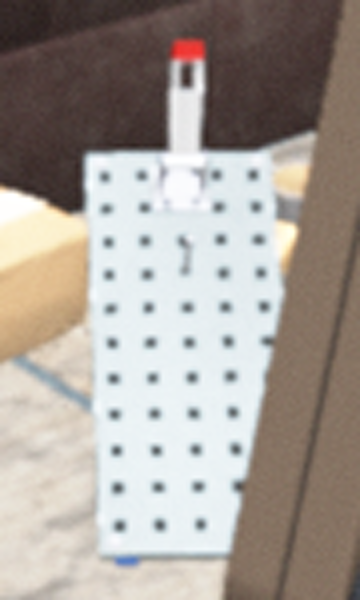

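View pics/t_rack.png

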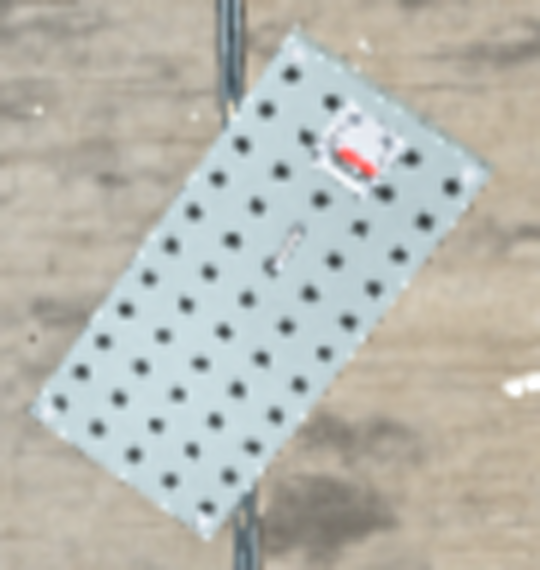

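```bash
cat >> h.py <<'E'
def up(U,V,x0,y0,s): return (x0+(U+.5)/s-.5, y0+(V+.5)/s-.5)
E
python3 - <<'E'
from h import *
np.set_printoptions(precision=4,suppress=True)
s=cam("scene");t=cam("top")
S=lambda U,V: up(U,V,130,260,4.7)
T=lambda U,V: up(U,V,150,200,7)
SR=lambda U,V: up(U,V,270,130,4)
TR=lambda U,V: up(U,V,270,160,6)
z=0.008
for n,rs,rt,L,js,jt in [("22",(117,267),(162,98),.098,(228,492),(121,412)),("13",(306,238),(322,167),.0698,(444,368),(341,395)),("17",(512,112),(587,122),.0815,(680,242),(604,389))]:
    a,b=onz(s,*S(*rs),z),onz(t,*T(*rt),z); c,d=onz(s,*S(*js),z),onz(t,*T(*jt),z)
    print(n,a,b,tri(s,S(*rs),t,T(*rt)),"jaw",c,d, "yaw dirs",[np.degrees(np.arctan2(*(q-p)[[1,0]])) for p,q in((a,c),(b,d))], np.linalg.norm(c-a),np.linalg.norm(d-b))
cs=[(293,28),(492,170),(35,410),(207,538)]; zs=[.2131,.2131,.0152,.0152]
W=[onz(t,*TR(*p),q) for p,q in zip(cs,zs)]
print(np.array(W)); 
ex=(W[0]+W[1])/2-(W[2]+W[3])/2; print("yaw",np.degrees(np.arctan2(ex[1],ex[0])),np.linalg.norm(ex), np.linalg.norm(W[0]-W[1]))
ey=W[0]-W[1]; print("yaw y",np.degrees(np.arctan2(-ey[0],ey[1])))
u=ex/np.linalg.norm(ex); print("hook from corners",(W[0]+W[1])/2-.11*u,(W[2]+W[3])/2+.235*u)
print("tip tri?",tri(s,SR(187,240),t,TR(274,267)),tri(s,SR(187,271),t,TR(274,267)))
print("top: tip candidates", TR(274,267),TR(298,230))
# scene corners of panel left
for p,q in (((86,152),.2131),((100,552),.0152),((266,153),.2131)): print(onz(s,*SR(*p),q))
E
```

```text
22 [0.5807 0.3582 0.008 ] [0.5809 0.3572 0.008 ] (array([0.5811, 0.3577, 0.0074]), np.float64(0.0008398755282421528)) jaw [0.397  0.3855 0.008 ] [0.3998 0.3836 0.008 ] yaw dirs [np.float64(171.57559691061178), np.float64(171.70595159365212)] 0.18575744110004083 0.18300943987044815
13 [0.5377 0.2651 0.008 ] [0.5384 0.2649 0.008 ] (array([0.5384, 0.2649, 0.0075]), np.float64(0.00017511723316145444)) jaw [0.4038 0.2586 0.008 ] [0.4063 0.2562 0.008 ] yaw dirs [np.float64(-177.24675094096096), np.float64(-176.22297914143516)] 0.13411901098179455 0.13240450838663997
17 [0.5623 0.1114 0.008 ] [0.5605 0.1105 0.008 ] (array([0.561 , 0.1112, 0.0086]), np.float64(0.0017967543508931422)) jaw [0.4061 0.1035 0.008 ] [0.4058 0.1039 0.008 ] yaw dirs [np.float64(-177.07640606403538), np.float64(-177.5763089425945)] 0.15640300524406553 0.1548721229220608
[[ 0.7398 -0.2244  0.2131]
 [ 0.6497 -0.3429  0.2131]
 [ 0.5117 -0.0592  0.0152]
 [ 0.4226 -0.1727  0.0152]]
yaw -36.37958939983987 0.34510191465503987 0.1488818382252056
yaw y -37.248692070870085
hook from corners [ 0.6222 -0.2302  0.15  ] [ 0.6221 -0.2301  0.15  ]
tip tri? (array([ 0.5963, -0.2085,  0.1931]), np.float64(0.003603679527834812)) (array([ 0.5976, -0.2107,  0.1653]), np.float64(0.0033138616356840826))
top: tip candidates (315.25, 204.08333333333334) (319.25, 197.91666666666666)
[ 0.741  -0.2244  0.2131]
[ 0.5152 -0.0554  0.0152]
[ 0.6479 -0.3378  0.2131]
```

```bash
cat >> h.py <<'E'
np.set_printoptions(precision=4,suppress=True)
H0=np.array([.622,-.230,.150]); YAW=np.radians(-36.7)
def hookR():
    c,s=np.cos(YAW),np.sin(YAW); a=np.radians(35)
    x=np.array([c*np.cos(a),s*np.cos(a),np.sin(a)]); z=np.array([-c*np.sin(a),-s*np.sin(a),np.cos(a)])
    return np.stack([x,np.cross(z,x),z],1)
HR=hookR()
def hk(p): return H0+HR@np.asarray(p,float)   # hook frame -> world
def Rdown(heading):  # tool z down, tool x at heading (rad)
    x=np.array([np.cos(heading),np.sin(heading),0]);z=np.array([0,0,-1.]); return np.stack([x,np.cross(z,x),z],1)
def Rhang():  # tool z into panel, tool x down the slope
    x=-HR[:,0]; z=-HR[:,2]; return np.stack([x,np.cross(z,x),z],1)
def go(p,Rt,st=None):
    st=st or get_state(); R0=R.from_quat(st["tcp_rot"]).as_matrix()
    rv=R.from_matrix(R0.T@Rt).as_rotvec(); sh=R0.T@(np.asarray(p)-st["eef_pos"])
    n=max(np.linalg.norm(sh)/.0625,np.degrees(np.linalg.norm(rv))/10.7)
    print("turn",np.round(rv,3).tolist(),"shift",np.round(sh,4).tolist(),"rows>=%.1f"%n)
SP={"22":(np.array([.581,.3576]),np.radians(171.65)),"13":(np.array([.5382,.2650]),np.radians(-176.6)),"17":(np.array([.5612,.1110]),np.radians(-177.3))}
def grasp(n,d,z):
    r,h=SP[n]; return np.array([*(r+d*np.array([np.cos(h),np.sin(h)])),z]),Rdown(h)
E
python3 - <<'E'
from h import *
p,Rt=grasp("22",.07,.08); print(p)
go([.45,0,.25],Rt); go(p,Rt)
E
```

```text
[0.5117 0.3678 0.08  ]
turn [-0.0, -0.001, -2.551] shift [0.4062, -0.4812, -0.0187] rows>=13.7
turn [-0.0, -0.001, -2.551] shift [0.6201, -0.7864, 0.1515] rows>=16.2
```

Emit:
{"op": "arm_command", "data": {"steps": [[[0,0,-0.7],[0.16,-0.19,-0.02],1],[[0,0,-1.2],[0.406,-0.481,-0.019],1],[[0,0,-1.2],[0.406,-0.481,-0.019],1],[[0,0,-1.2],[0.406,-0.481,-0.019],1],[[0,0,-1.5],[0.406,-0.481,-0.019],1],[[0,0,-1.6],[0.406,-0.481,-0.019],1],[[0,0,-1.8],[0.406,-0.481,-0.019],1],[[0,0,-2.0],[0.406,-0.481,-0.019],1],[[0,0,-2.2],[0.406,-0.481,-0.019],1],[[0,0,-2.551],[0.62,-0.786,0.13],1],[[0,0,-2.551],[0.62,-0.786,0.13],1],[[0,0,-2.551],[0.62,-0.786,0.13],1]]}}

```text
time: 1.8
eef_pos: [0.465, 0.1115, 0.1891]
tcp_rot: [0.218, 0.976, 0.0, 0.001]
contact_force: [0.2, 0.5, 0.3]
opening: 1.0
```

```bash
python3 - <<'E'
from h import *
p,Rt=grasp("22",.07,.06); print(get_state()["time"]); go(p,Rt); go(grasp("22",.07,.001)[0],Rt)
E
```

```text
1.8
turn [0.001, 0.001, -0.295] shift [0.0671, 0.2516, 0.1294] rows>=4.7
turn [0.001, 0.001, -0.295] shift [0.0671, 0.2515, 0.1884] rows>=5.1
```

Emit:
{"op": "arm_command", "data": {"steps": [[[0,0,-0.295],[0.067,0.2515,0.129],0.6],[[0,0,-0.295],[0.067,0.2515,0.129],0.6],[[0,0,-0.295],[0.067,0.2515,0.129],0.6],[[0,0,-0.295],[0.067,0.2515,0.129],0.6],[[0,0,-0.295],[0.067,0.2515,0.129],0.6],[[0,0,-0.295],[0.067,0.2515,0.17],0.6],[[0,0,-0.295],[0.067,0.2515,0.188],0.6],[[0,0,-0.295],[0.067,0.2515,0.188],0.6],[[0,0,-0.295],[0.067,0.2515,0.188],0.6]]}}

```text
time: 2.92
eef_pos: [0.5131, 0.3678, 0.003]
tcp_rot: [0.073, 0.997, 0.001, 0.002]
contact_force: [0.7, 0.4, 0.1]
opening: 0.802
```

```bash
python3 - <<'E'
from h import *
s=cam("scene");t=cam("top")
p,Rt=grasp("22",.07,.001); print(p,get_state()["time"]); go(p,Rt)
crop(s,130,240,170,120,4.7,"s1.png");crop(t,150,200,110,75,7,"t1.png")
E
```

```text
[0.5117 0.3678 0.001 ] 3.025
turn [0.003, 0.004, -0.0] shift [0.0015, -0.0004, 0.0025] rows>=0.0
```

View pics/s1.png

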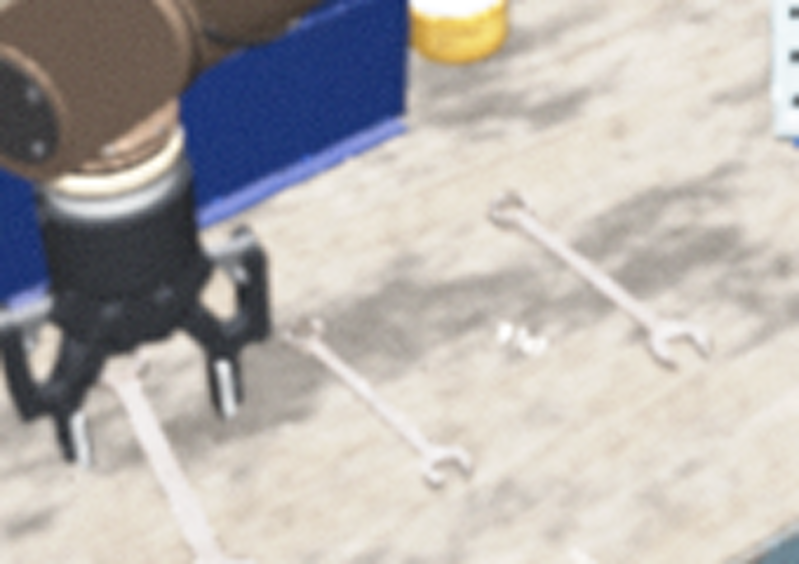

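Emit:
{"op": "arm_command", "data": {"steps": [[[0,0,0],[0,0,0.002],-1],[[0,0,0],[0,0,0.002],-1],[[0,0,0],[0,0,0.002],-1],[[0,0,0],[0,0,0.002],-1],[[0,0,0],[0,0,0.002],-1],[[0,0,0],[0,0,0.002],-1],[[0,0,0],[0,0,0.002],-1],[[0,0,0],[0,0,0.002],-1]], "force": 90}}

```text
time: 4.03
eef_pos: [0.5137, 0.3681, 0.0023]
tcp_rot: [0.073, 0.997, 0.001, 0.003]
contact_force: [-1.4, -1.1, 6.3]
opening: 0.185
```

Emit:
{"op": "arm_command", "data": {"steps": [[[0,0,0],[0,0,-0.03],-1],[[0,0,0],[0,0,-0.1],-1],[[0,0,0],[0,0,-0.1],-1],[[0,0,0],[0,0,-0.1],-1]]}}

```text
time: 4.53
eef_pos: [0.5132, 0.3679, 0.1024]
tcp_rot: [0.073, 0.997, 0.002, 0.003]
contact_force: [-0.0, -0.3, -1.2]
opening: 0.183
```

```bash
python3 - <<'E'
from h import *
s=cam("scene");t=cam("top")
st=get_state();print(st["time"],st["contact_force"],st["wrist_torque"],st["opening"],st["eef_pos"])
crop(s,100,200,200,150,4,"s2.png");crop(t,130,170,130,100,6,"t2.png")
E
```

```text
4.625 [ 0.2822  0.2784 -2.1031] [ 0.0013 -0.0255  0.0888] 0.1769400324094197 [0.5117 0.3672 0.0998]
```

View pics/s2.png

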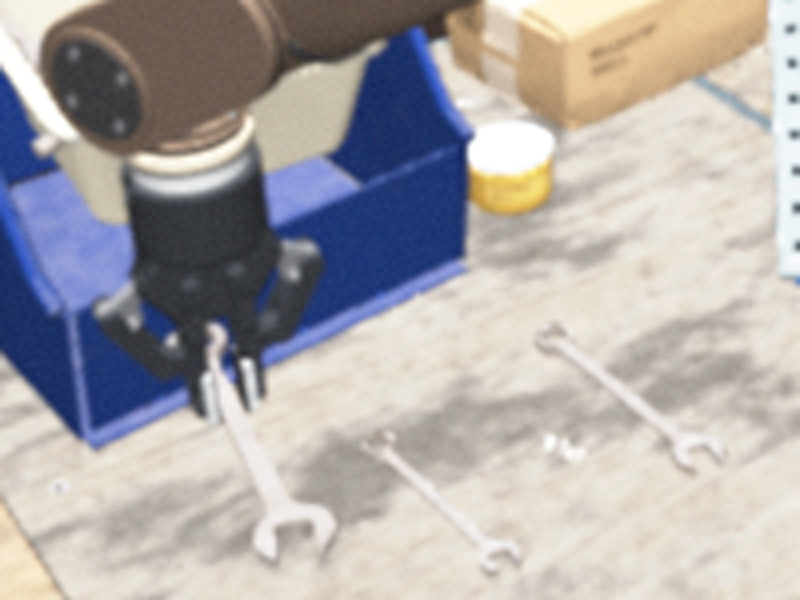

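View pics/t2.png

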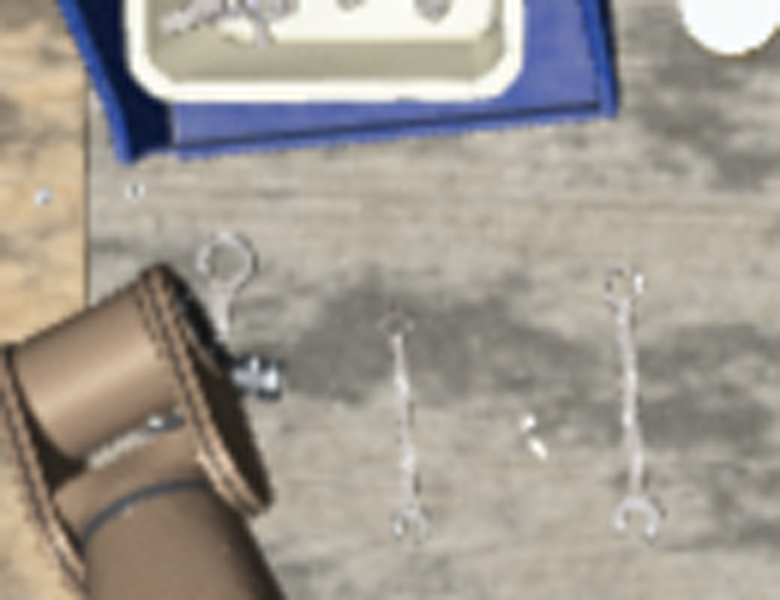

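```bash
python3 - <<'E'
from h import *
s=cam("scene");t=cam("top");st=get_state()
a,e=tri(s,up(216,338,100,200,4),t,up(226,260,130,170,6))
R0=R.from_quat(st["tcp_rot"]).as_matrix()
print(a,e,"ring in tool",R0.T@(a-st["eef_pos"]), onz(t,*up(226,260,130,170,6),.106), st["eef_pos"])
jaw=onz(s,*up(295,520,100,200,4),.103); print("jaw",jaw, R0.T@(jaw-st["eef_pos"]))
# go to pre-hang with ring model (-.0685,0,-.003)
off=np.array([-.0685,0,-.003])
for z in (.11,.08):
    tgt=hk([0,0,z]); p=tgt-Rhang()@off; print(z,"tcp",p); go(p,Rhang())
go([.46,.0,.26],Rhang())
E
```

```text
[0.5781 0.3519 0.1104] 0.008373417326702047 ring in tool [-0.0678 -0.0055 -0.0107] [0.5802 0.3567 0.106 ] [0.5118 0.3671 0.0996]
jaw [0.4059 0.381  0.103 ] [ 0.1068 -0.0017 -0.0035]
0.11 tcp [ 0.5278 -0.1598  0.1984]
turn [0.152, -0.597, 0.479] shift [-0.0926, -0.5189, -0.0989] rows>=8.6
0.08 tcp [ 0.5416 -0.1701  0.1738]
turn [0.152, -0.597, 0.479] shift [-0.1077, -0.5271, -0.0743] rows>=8.7
turn [0.152, -0.597, 0.479] shift [-0.0024, -0.3707, -0.1606] rows>=6.5
```

Emit:
{"op": "arm_command", "data": {"steps": [[[0,0,0],[0,-0.06,-0.06],-1],[[0.03,-0.1,0.08],[0,-0.12,-0.12],-1],[[0.06,-0.2,0.16],[0,-0.18,-0.15],-1],[[0.08,-0.3,0.24],[0,-0.24,-0.16],-1],[[0.1,-0.4,0.32],[0,-0.3,-0.16],-1],[[0.13,-0.5,0.4],[0,-0.37,-0.16],-1],[[0.152,-0.597,0.479],[-0.03,-0.42,-0.14],-1],[[0.152,-0.597,0.479],[-0.06,-0.47,-0.12],-1],[[0.152,-0.597,0.479],[-0.092,-0.519,-0.099],-1],[[0.152,-0.597,0.479],[-0.092,-0.519,-0.099],-1],[[0.152,-0.597,0.479],[-0.092,-0.519,-0.099],-1],[[0.152,-0.597,0.479],[-0.092,-0.519,-0.099],-1]]}}

```text
time: 6.22
eef_pos: [0.5265, -0.1593, 0.1971]
tcp_rot: [0.301, 0.906, -0.095, 0.284]
contact_force: [-0.1, -0.4, -0.5]
opening: 0.183
```

```bash
python3 - <<'E'
from h import *
s=cam("scene");t=cam("top")
st=get_state();print(st["time"],st["contact_force"],st["opening"],st["eef_pos"],st["qpos"])
off=np.array([-.069,0,-.003]); p=hk([0,0,.11])-Rhang()@off; go(p,Rhang())
crop(s,230,90,200,150,4,"s3.png");crop(t,250,130,130,100,6,"t3.png")
E
```

```text
6.325 [ 0.8071 -0.1165 -1.1377] 0.18110203350033843 [ 0.527  -0.1587  0.1982] [-0.4195 -0.2254  2.2502 -0.2496  0.5316 -1.1733]
turn [0.0, -0.001, 0.001] shift [-0.0007, -0.0004, 0.0007] rows>=0.0
```

View pics/s3.png

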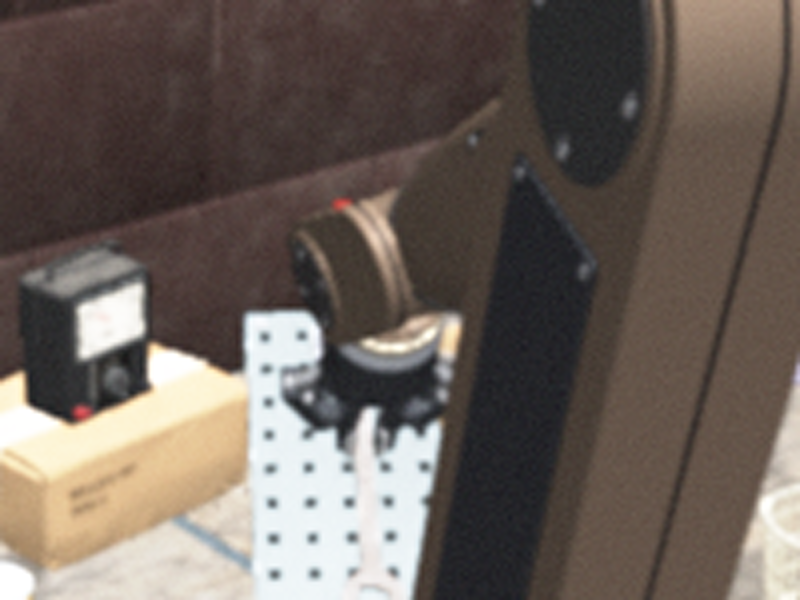

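View pics/t3.png

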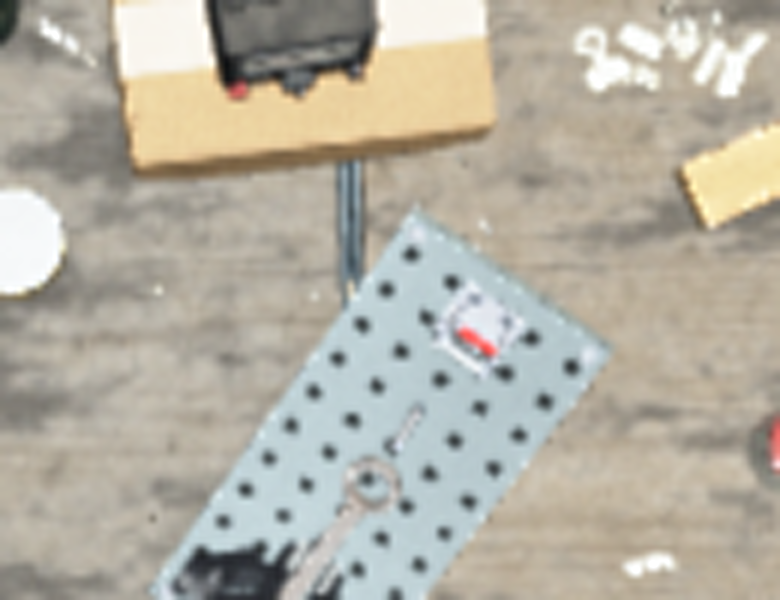

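```bash
python3 - <<'E'
from h import *
t=cam("top")
st=get_state();R0=R.from_quat(st["tcp_rot"]).as_matrix()
f=lambda P:(proj(t,P)-[250,130]+.5)*6-.5
print("ring pred",f(st["eef_pos"]+R0@[-.069,0,-.003]),"hook base/tip",f(H0),f(hk([0,0,.054])), f(hk([0,0,.11])))
off=np.array([-.069,0,-.003])
for z in (.07,.045,.006): go(hk([0,0,z])-Rhang()@off,Rhang())
E
```

```text
ring pred [369.9917 483.6798] hook base/tip [419.6104 407.0412] [396.6629 443.3975] [371.596  483.1116]
turn [0.001, 0.0, 0.001] shift [-0.0004, -0.0006, 0.0409] rows>=0.7
turn [0.001, 0.0, 0.001] shift [-0.0004, -0.0006, 0.0659] rows>=1.1
turn [0.001, 0.0, 0.001] shift [-0.0004, -0.0006, 0.1049] rows>=1.7
```

Emit:
{"op": "arm_command", "data": {"steps": [[[0,0,0],[0,-0.0005,0.03],-1],[[0,0,0],[0,-0.0005,0.05],-1],[[0,0,0],[0,-0.0005,0.065],-1],[[0,0,0],[0,-0.0005,0.08],-1],[[0,0,0],[0,-0.0005,0.09],-1],[[0,0,0],[0,-0.0005,0.1],-1],[[0,0,0],[0,-0.0005,0.102],-1]]}}

```text
time: 7.25
eef_pos: [0.5738, -0.1937, 0.1146]
tcp_rot: [0.3, 0.906, -0.094, 0.285]
contact_force: [-0.1, 0.3, -0.7]
opening: 0.182
```

```bash
python3 - <<'E'
from h import *
s=cam("scene");t=cam("top")
st=get_state();print(st["time"],st["contact_force"],st["opening"],st["eef_pos"],HR.T@(st["eef_pos"]-H0))
crop(t,280,160,80,60,10,"t4.png")
E
```

```text
7.35 [ 0.2484 -0.79    0.107 ] 0.187440415220923 [ 0.5738 -0.1939  0.115 ] [-0.0694  0.0002  0.0059]
```

View pics/t4.png

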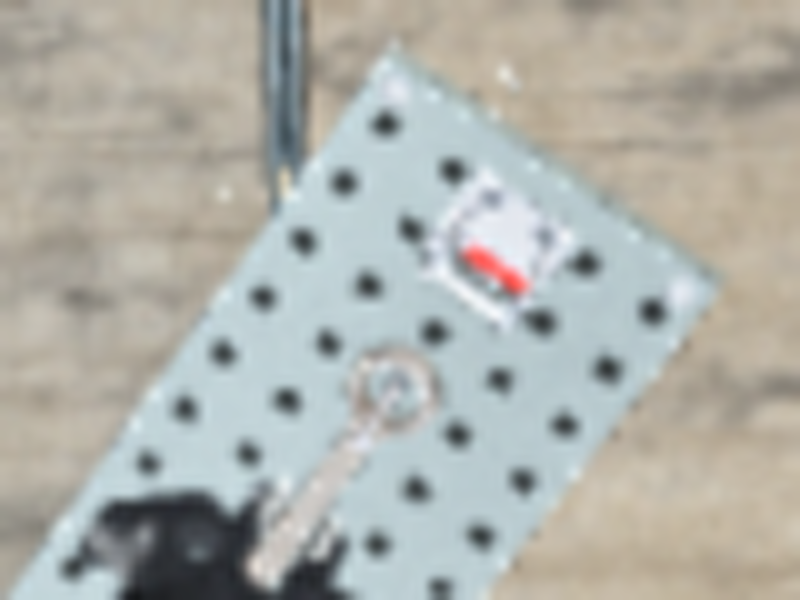

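Emit:
{"op": "arm_command", "data": {"steps": [[[0,0,0],[0,0,0.003],-1],[[0,0,0],[0,0,0.003],-0.5],[[0,0,0],[0,0,0.003],0.2],[[0,0,0],[0,0,0.003],0.2],[[0,0,0],[0,0,0.003],0.2],[[0,0,0],[0,0,-0.03],0.2],[[0,0,0],[0,0,-0.08],0.2],[[0,0,0],[0,0,-0.13],0.2]]}}

```text
time: 8.35
eef_pos: [0.5131, -0.1489, 0.2223]
tcp_rot: [0.3, 0.906, -0.094, 0.285]
contact_force: [0.3, -0.9, 0.7]
opening: 0.599
```

```bash
python3 - <<'E'
from h import *
s=cam("scene");t=cam("top")
st=get_state();print(st["time"],st["contact_force"],st["opening"],st["eef_pos"],HR.T@(st["eef_pos"]-H0))
crop(t,280,160,80,60,10,"t5.png")
Rt=grasp("17",.055,.1)[1]; go([.46,.02,.26],Rt); go(grasp("17",.055,.06)[0],Rt)
E
```

```text
8.45 [ 0.3896 -0.488   0.7218] 0.6000180069132991 [ 0.5154 -0.1491  0.2283] [-0.0647  0.0011  0.1409]
turn [-0.21, 0.598, -0.663] shift [0.0997, 0.103, -0.1102] rows>=4.9
turn [-0.21, 0.598, -0.663] shift [0.2289, 0.2011, 0.0435] rows>=4.9
```

View pics/t5.png

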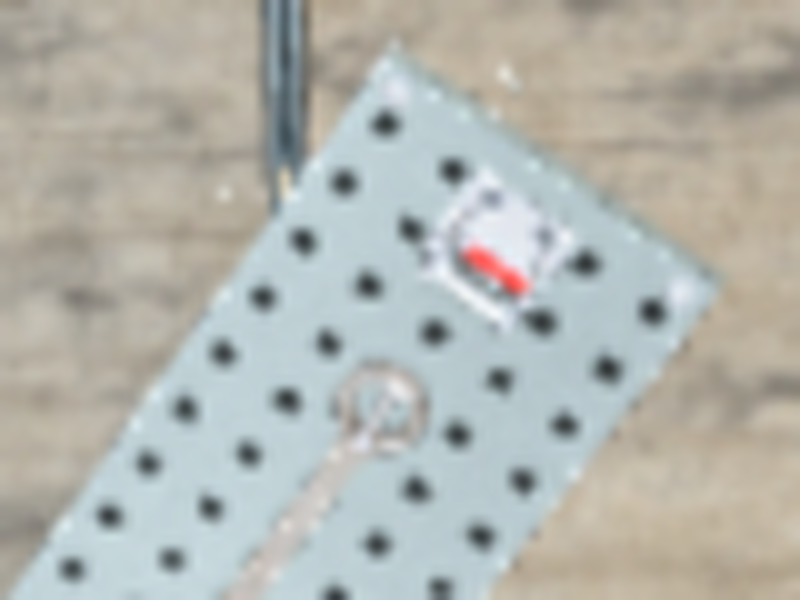

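Emit:
{"op": "arm_command", "data": {"steps": [[[-0.04,0.12,-0.13],[0.02,0.02,-0.04],0.6],[[-0.08,0.24,-0.26],[0.05,0.05,-0.07],0.6],[[-0.13,0.36,-0.4],[0.08,0.08,-0.09],0.6],[[-0.17,0.48,-0.53],[0.12,0.12,-0.08],0.6],[[-0.21,0.598,-0.663],[0.17,0.16,-0.03],0.6],[[-0.21,0.598,-0.663],[0.229,0.201,0.0435],0.6],[[-0.21,0.598,-0.663],[0.229,0.201,0.0435],0.6],[[-0.21,0.598,-0.663],[0.229,0.201,0.0435],0.6],[[-0.21,0.598,-0.663],[0.229,0.201,0.0435],0.6]]}}

```text
time: 9.57
eef_pos: [0.5069, 0.1081, 0.0608]
tcp_rot: [-0.024, 1.0, -0.0, 0.001]
contact_force: [0.1, -0.8, 0.2]
opening: 0.796
```

```bash
python3 - <<'E'
from h import *
s=cam("scene");t=cam("top")
st=get_state();print(st["time"],st["contact_force"],st["opening"],st["eef_pos"])
p,Rt=grasp("17",.055,.001); print(p);go(p,Rt)
crop(s,160,220,200,150,4,"s6.png")
E
```

```text
9.675 [ 0.3484 -0.3509 -0.0964] 0.8004420931647774 [0.5082 0.1078 0.0629]
[0.5063 0.1084 0.001 ]
turn [-0.001, 0.006, -0.001] shift [0.0023, 0.0007, 0.0619] rows>=1.0
```

View pics/s6.png

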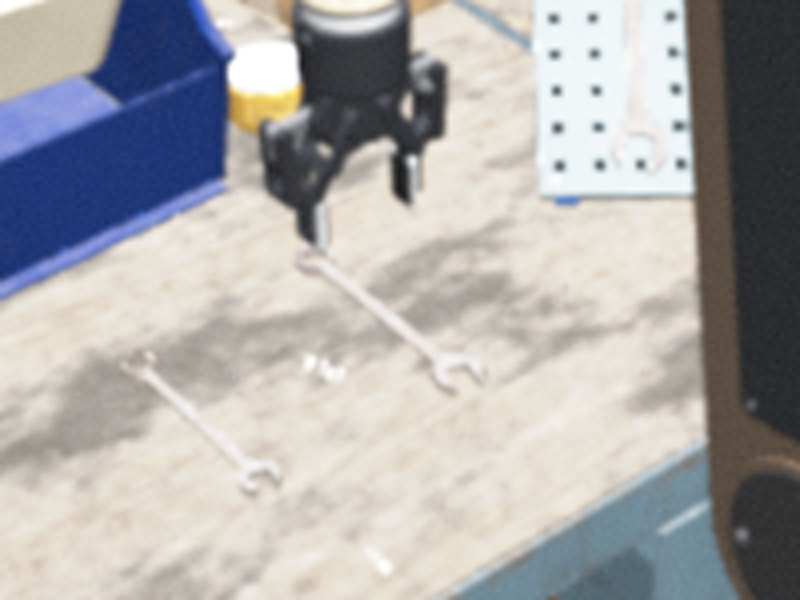

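Emit:
{"op": "arm_command", "data": {"steps": [[[0,0.006,0],[0.002,0.001,0.04],0.4],[[0,0.006,0],[0.002,0.001,0.061],0.2],[[0,0.006,0],[0.002,0.001,0.061],0],[[0,0.006,0],[0.002,0.001,0.061],-1],[[0,0.006,0],[0.002,0.001,0.061],-1],[[0,0.006,0],[0.002,0.001,0.061],-1],[[0,0.006,0],[0.002,0.001,0.061],-1],[[0,0.006,0],[0.002,0.001,0.061],-1],[[0,0.006,0],[0.002,0.001,0.061],-1]], "force": 90}}

```text
time: 10.8
eef_pos: [0.5084, 0.1086, 0.0046]
tcp_rot: [-0.023, 1.0, -0.001, 0.002]
contact_force: [-1.8, -0.6, 6.6]
opening: 0.118
```

Emit:
{"op": "arm_command", "data": {"steps": [[[0,0,0],[0,0,-0.03],-1],[[0,0,0],[0,0,-0.1],-1],[[0,0,0],[0,0,-0.1],-1],[[0,0,0],[0,0,-0.1],-1]]}}

```text
time: 11.3
eef_pos: [0.5085, 0.1087, 0.1057]
tcp_rot: [-0.023, 1.0, -0.001, 0.003]
contact_force: [-0.5, -0.2, -1.1]
opening: 0.118
```

```bash
python3 - <<'E'
from h import *
s=cam("scene");t=cam("top")
st=get_state();print(st["time"],st["contact_force"],st["opening"],st["eef_pos"])
crop(t,190,170,100,75,8,"t7.png");crop(s,160,180,200,150,4,"s7.png")
E
```

```text
11.4 [-1.011  -0.9987 -1.1746] 0.12173008478143235 [0.5067 0.1086 0.103 ]
```

View pics/t7.png

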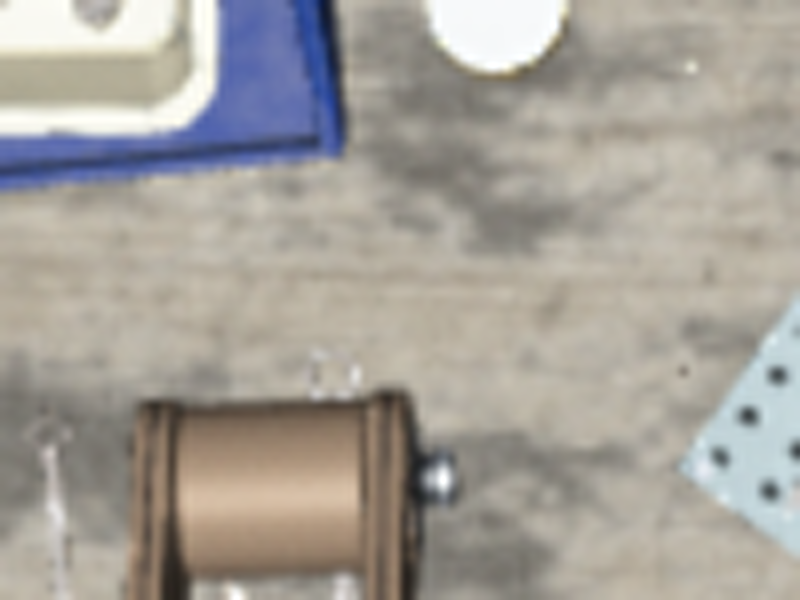

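View pics/s7.png

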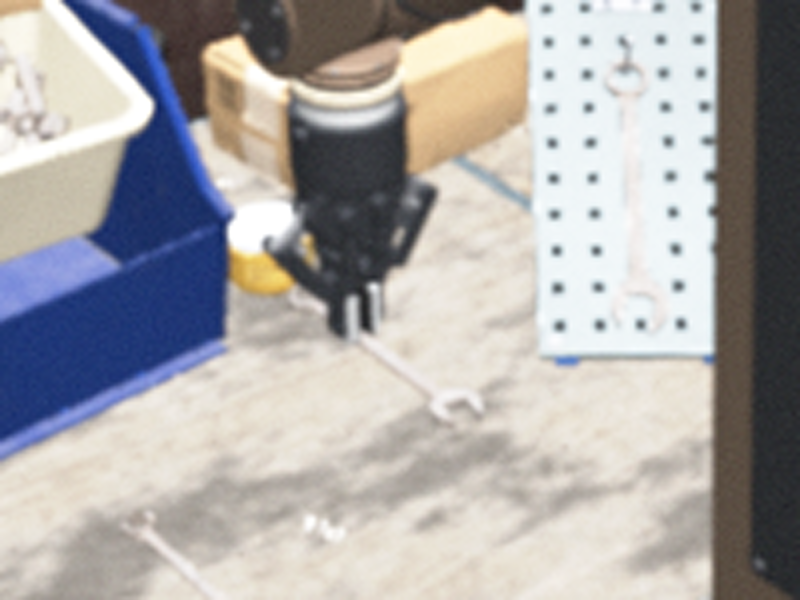

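```bash
python3 - <<'E'
from h import *
off=np.array([-.053,0,-.001]); p=hk([0,0,.11])-Rhang()@off; print(p); go(p,Rhang()); go([.46,.0,.26],Rhang())
E
```

```text
[ 0.5371 -0.1667  0.2089]
turn [0.209, -0.585, 0.665] shift [-0.0176, -0.2766, -0.1055] rows>=4.9
turn [0.209, -0.585, 0.665] shift [0.0516, -0.1066, -0.1568] rows>=4.9
```

Emit:
{"op": "arm_command", "data": {"steps": [[[0,0,0],[0.01,-0.02,-0.06],-1],[[0.04,-0.11,0.13],[0.02,-0.05,-0.11],-1],[[0.08,-0.23,0.26],[0.03,-0.09,-0.15],-1],[[0.12,-0.35,0.4],[0.03,-0.14,-0.16],-1],[[0.16,-0.47,0.53],[0.01,-0.19,-0.15],-1],[[0.209,-0.585,0.665],[-0.01,-0.24,-0.13],-1],[[0.209,-0.585,0.665],[-0.0176,-0.2766,-0.1055],-1],[[0.209,-0.585,0.665],[-0.0176,-0.2766,-0.1055],-1],[[0.209,-0.585,0.665],[-0.0176,-0.2766,-0.1055],-1],[[0.209,-0.585,0.665],[-0.0176,-0.2766,-0.1055],-1]]}}

```text
time: 12.65
eef_pos: [0.5372, -0.166, 0.2092]
tcp_rot: [0.3, 0.905, -0.095, 0.285]
contact_force: [-0.5, -0.3, -1.1]
opening: 0.114
```

```bash
python3 - <<'E'
from h import *
t=cam("top")
crop(t,280,160,80,60,10,"t8.png")
P=[]
for i in range(4):
    cam("top"); st=get_state(); P.append(st["eef_pos"])
print(np.array(P),st["time"])
p=np.mean(P,0); R0=R.from_quat(st["tcp_rot"]).as_matrix()
f=lambda P:(proj(t,P)-[280,160]+.5)*10-.5
print("ring pred",f(p+R0@[-.053,0,-.001]),"hook base/tip",f(H0),f(hk([0,0,.054])), f(hk([0,0,.11])))
off=np.array([-.053,0,-.001]); go(hk([0,0,.11])-Rhang()@off,Rhang())
E
```

```text
[[ 0.5374 -0.166   0.2097]
 [ 0.5374 -0.1661  0.2097]
 [ 0.5373 -0.1661  0.2097]
 [ 0.5373 -0.1662  0.2096]] 12.9
ring pred [318.0098 504.6576] hook base/tip [399.684  378.7353] [361.4381 439.3291] [319.66   505.5194]
turn [0.0, 0.001, 0.001] shift [0.0003, -0.0005, 0.0006] rows>=0.0
```

View pics/t8.png

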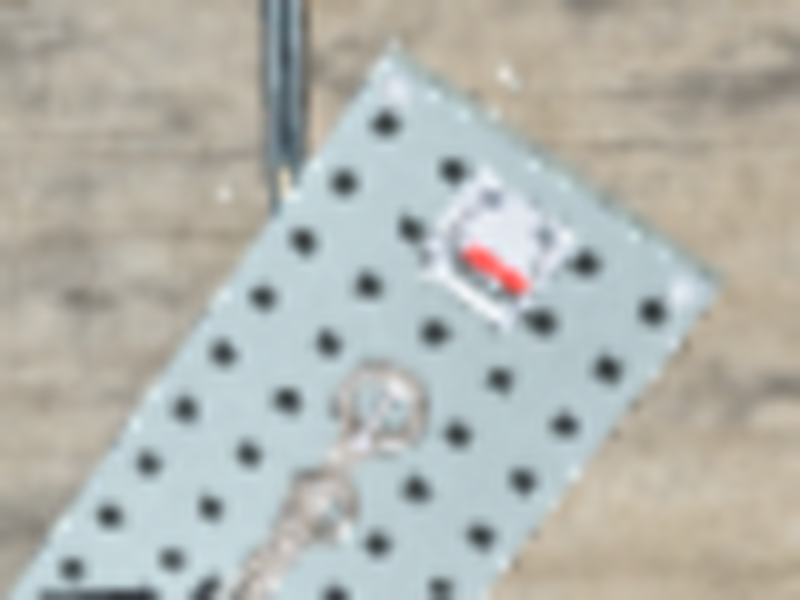

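```bash
python3 - <<'E'
from h import *
F=np.mean([cam("top")["frame"].astype(float) for _ in range(4)],0)
im=F[195:225,300:340]; im=np.clip((im-90)*1.7,0,255).astype(np.uint8)
cv2.imwrite("pics/t9.png",cv2.resize(im[:,:,::-1],None,fx=20,fy=20,interpolation=cv2.INTER_CUBIC))
E
```

```text
(no output)
```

View pics/t9.png

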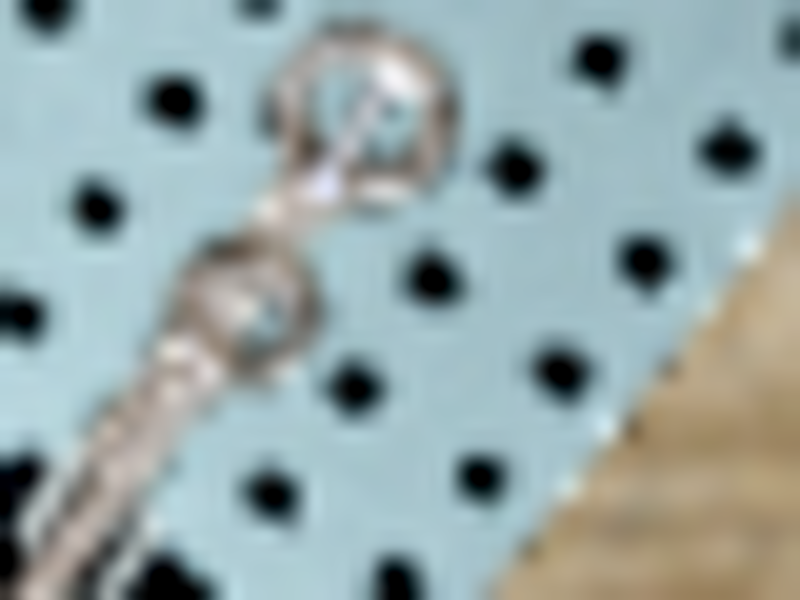

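Emit:
{"op": "arm_command", "data": {"steps": [[[0,0,0],[0,0.001,0.03],-1],[[0,0,0],[0,0.001,0.045],-1],[[0,0,0],[0,0.001,0.06],-1],[[0,0,0],[0,0.001,0.07],-1],[[0,0,0],[0,0.001,0.08],-1],[[0,0,0],[0,0.001,0.088],-1],[[0,0,0],[0,0.001,0.091],-1],[[0,0,0],[0,0.001,0.091],-1]]}}

```text
time: 14.1
eef_pos: [0.5796, -0.197, 0.1345]
tcp_rot: [0.3, 0.905, -0.095, 0.285]
contact_force: [-0.3, 0.4, -0.9]
opening: 0.119
```

```bash
python3 - <<'E'
from h import *
F=np.mean([cam("top")["frame"].astype(float) for _ in range(4)],0)
st=get_state();print(st["time"],st["contact_force"],st["opening"],HR.T@(st["eef_pos"]-H0))
im=F[190:220,300:340]; im=np.clip((im-90)*1.7,0,255).astype(np.uint8)
cv2.imwrite("pics/t10.png",cv2.resize(im[:,:,::-1],None,fx=20,fy=20,interpolation=cv2.INTER_CUBIC))
E
```

```text
14.3 [-0.3649 -1.2682 -0.6475] 0.12047306976297428 [-0.0526  0.0012  0.0185]
```

View pics/t10.png

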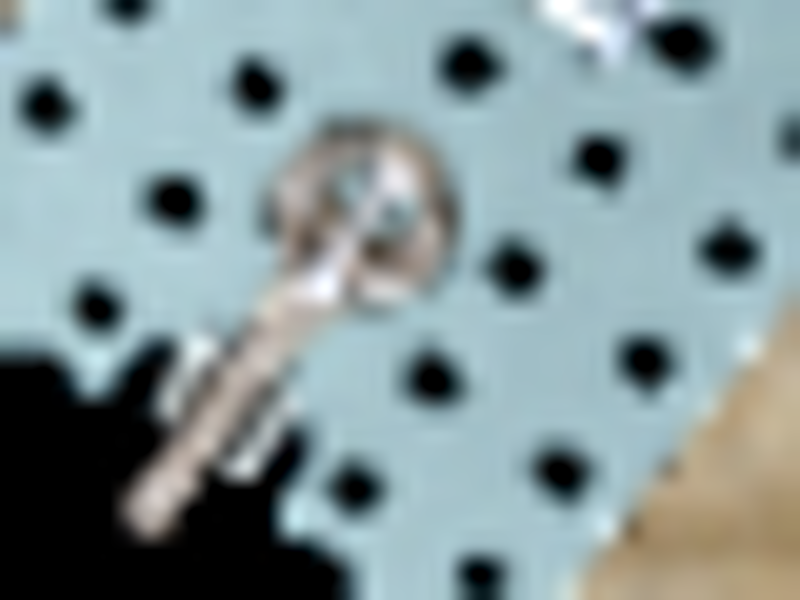

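Hook (tip at ~325,285) passes through the 17 ring lying over the 22 ring. Release and withdraw.

Emit:
{"op": "arm_command", "data": {"steps": [[[0,0,0],[0,0,0.001],-0.6],[[0,0,0],[0,0,0.001],0],[[0,0,0],[0,0,0.001],0.1],[[0,0,0],[0,0,0.001],0.1],[[0,0,0],[0,0,-0.03],0.1],[[0,0,0],[0,0,-0.08],0.1],[[0,0,0],[0,0,-0.12],0.1]]}}

```text
time: 15.18
eef_pos: [0.5239, -0.1554, 0.2347]
tcp_rot: [0.3, 0.905, -0.095, 0.286]
contact_force: [0.4, -0.1, 0.1]
opening: 0.554
```

```bash
python3 - <<'E'
from h import *
F=np.mean([cam("top")["frame"].astype(float) for _ in range(3)],0)
st=get_state();print(st["time"],st["contact_force"],st["opening"],HR.T@(st["eef_pos"]-H0))
im=F[190:235,285:345]; im=np.clip((im-90)*1.7,0,255).astype(np.uint8)
cv2.imwrite("pics/t11.png",cv2.resize(im[:,:,::-1],None,fx=13,fy=13,interpolation=cv2.INTER_CUBIC))
Rt=grasp("13",.045,.1)[1]; go(grasp("13",.045,.06)[0],Rt)
E
```

```text
15.325 [-0.0646 -0.4922 -0.4373] 0.550506676167359 [-0.0505  0.0016  0.1407]
turn [-0.215, 0.592, -0.676] shift [0.3265, 0.3163, -0.0152] rows>=7.3
```

View pics/t11.png

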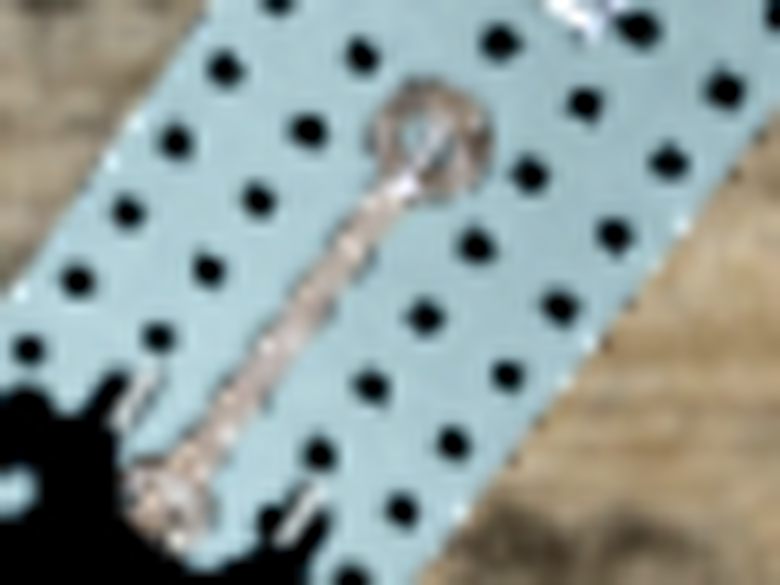

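Emit:
{"op": "arm_command", "data": {"steps": [[[-0.04,0.1,-0.12],[0.03,0.03,-0.05],0.3],[[-0.08,0.2,-0.24],[0.07,0.07,-0.09],0.3],[[-0.12,0.32,-0.37],[0.11,0.11,-0.11],0.3],[[-0.16,0.44,-0.5],[0.16,0.16,-0.11],0.3],[[-0.2,0.56,-0.63],[0.21,0.21,-0.1],0.3],[[-0.215,0.592,-0.676],[0.26,0.26,-0.07],0.3],[[-0.215,0.592,-0.676],[0.3265,0.3163,-0.015],0.3],[[-0.215,0.592,-0.676],[0.3265,0.3163,-0.015],0.3],[[-0.215,0.592,-0.676],[0.3265,0.3163,-0.015],0.3],[[-0.215,0.592,-0.676],[0.3265,0.3163,-0.015],0.3],[[-0.215,0.592,-0.676],[0.3265,0.3163,-0.015],0.3]]}}

```text
time: 16.7
eef_pos: [0.4946, 0.2617, 0.0614]
tcp_rot: [-0.029, 1.0, 0.0, 0.001]
contact_force: [-0.2, -0.5, 0.1]
opening: 0.65
```

```bash
python3 - <<'E'
from h import *
s=cam("scene");t=cam("top")
st=get_state();print(st["time"],st["contact_force"],st["opening"],st["eef_pos"])
p,Rt=grasp("13",.045,.001); print(p);go(p,Rt)
crop(s,110,220,250,150,3.2,"s12.png")
E
```

```text
16.8 [-0.1295  0.6329 -0.0782] 0.6483750924476991 [0.4948 0.2617 0.062 ]
[0.4933 0.2623 0.001 ]
turn [0.001, 0.004, -0.001] shift [0.0017, 0.0006, 0.061] rows>=1.0
```

View pics/s12.png

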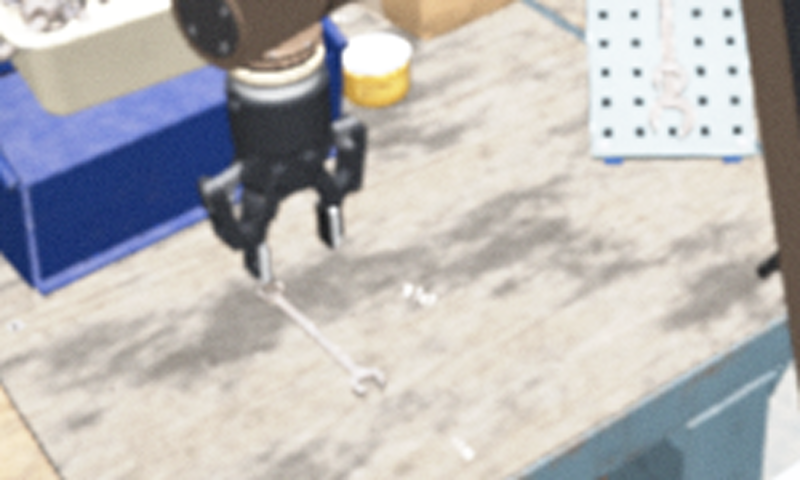

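Emit:
{"op": "arm_command", "data": {"steps": [[[0,0.004,0],[0.002,0,0.04],0.2],[[0,0.004,0],[0.002,0,0.06],0.1],[[0,0.004,0],[0.002,0,0.06],0],[[0,0.004,0],[0.002,0,0.06],-1],[[0,0.004,0],[0.002,0,0.06],-1],[[0,0.004,0],[0.002,0,0.06],-1],[[0,0.004,0],[0.002,0,0.06],-1],[[0,0.004,0],[0.002,0,0.06],-1],[[0,0.004,0],[0.002,0,0.06],-1]], "force": 90}}

```text
time: 17.92
eef_pos: [0.4942, 0.262, 0.0036]
tcp_rot: [-0.029, 1.0, 0.001, 0.001]
contact_force: [-1.0, -0.8, 6.9]
opening: 0.083
```

```bash
python3 - <<'E'
from h import *
P=[]
for i in range(3):
    cam("top"); st=get_state(); P.append(st["eef_pos"])
print(np.mean(P,0),st["opening"])
R0=R.from_quat(st["tcp_rot"]).as_matrix(); print("off",R0.T@(np.array([*SP["13"][0],.0045])-np.mean(P,0)))
E
```

```text
[0.4942 0.2621 0.0037] 0.0783295691102877
off [-0.0441  0.0004 -0.0007]
```

Emit:
{"op": "arm_command", "data": {"steps": [[[0,0,0],[0,0,-0.03],-1],[[0,0,0],[0,0,-0.1],-1],[[0,0,0],[0,0,-0.1],-1],[[0,0,0],[0,0,-0.1],-1]]}}

```text
time: 18.58
eef_pos: [0.4942, 0.262, 0.1043]
tcp_rot: [-0.029, 1.0, 0.001, 0.002]
contact_force: [0.8, -0.2, -1.3]
opening: 0.081
```

```bash
python3 - <<'E'
from h import *
s=cam("scene")
st=get_state();print(st["time"],st["contact_force"],st["opening"],st["eef_pos"])
crop(s,110,180,250,170,3.2,"s13.png")
off=np.array([-.044,0,-.001]); p=hk([0,0,.11])-Rhang()@off; print(p); go(p,Rhang())
E
```

```text
18.625 [ 0.1937 -0.2376 -1.9035] 0.0827049951681165 [0.4932 0.2617 0.1027]
[ 0.543  -0.1711  0.2141]
turn [0.215, -0.585, 0.676] shift [-0.0246, -0.4348, -0.1118] rows>=7.2
```

View pics/s13.png

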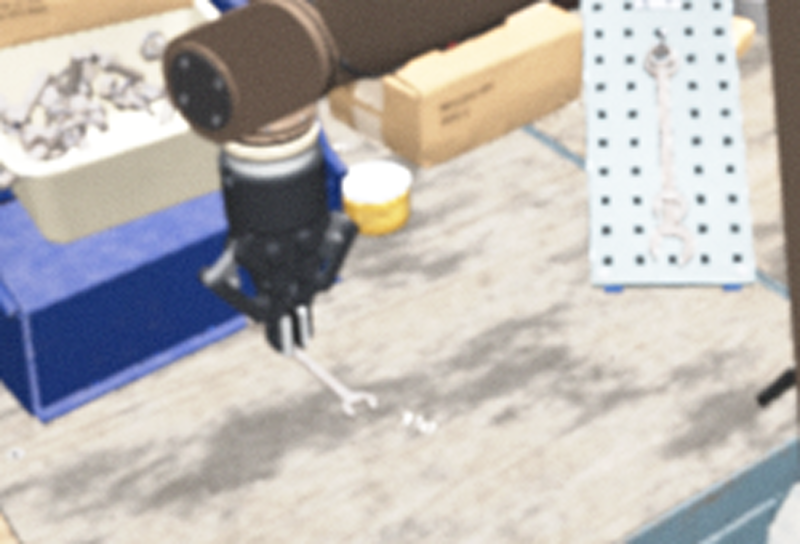

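Emit:
{"op": "arm_command", "data": {"steps": [[[0,0,0],[0,-0.05,-0.06],-1],[[0.04,-0.1,0.12],[0.01,-0.11,-0.11],-1],[[0.08,-0.2,0.24],[0.02,-0.17,-0.15],-1],[[0.12,-0.31,0.36],[0.02,-0.23,-0.16],-1],[[0.16,-0.43,0.49],[0.01,-0.29,-0.16],-1],[[0.2,-0.55,0.62],[0,-0.35,-0.15],-1],[[0.215,-0.585,0.676],[-0.015,-0.4,-0.13],-1],[[0.215,-0.585,0.676],[-0.0245,-0.435,-0.112],-1],[[0.215,-0.585,0.676],[-0.0245,-0.435,-0.112],-1],[[0.215,-0.585,0.676],[-0.0245,-0.435,-0.112],-1],[[0.215,-0.585,0.676],[-0.0245,-0.435,-0.112],-1],[[0.215,-0.585,0.676],[-0.0245,-0.435,-0.112],-1]]}}

```text
time: 20.12
eef_pos: [0.5431, -0.1701, 0.2148]
tcp_rot: [0.299, 0.905, -0.095, 0.286]
contact_force: [0.0, 0.4, -0.7]
opening: 0.086
```

```bash
python3 - <<'E'
from h import *
t=cam("top");P=[];F=[]
for i in range(4): F.append(cam("top")["frame"].astype(float)); st=get_state(); P.append(st["eef_pos"])
F=np.mean(F,0);p=np.mean(P,0); R0=R.from_quat(st["tcp_rot"]).as_matrix();print(p,st["time"])
im=F[195:225,300:340]; im=np.clip((im-90)*1.7,0,255).astype(np.uint8)
cv2.imwrite("pics/t14.png",cv2.resize(im[:,:,::-1],None,fx=20,fy=20,interpolation=cv2.INTER_CUBIC))
f=lambda P:(proj(t,P)-[300,195]+.5)*20-.5
off=np.array([-.044,0,-.001])
print("ring pred",f(p+R0@off),"base/tip",f(H0),f(hk([0,0,.054])), f(hk([0,0,.11])))
go(hk([0,0,.11])-Rhang()@off,Rhang())
E
```

```text
[ 0.5431 -0.1706  0.2148] 20.375
ring pred [237.2163 310.9779] base/tip [399.8679  57.9707] [323.3763 179.1583] [239.8199 311.5387]
turn [0.0, 0.001, 0.001] shift [0.0002, -0.0002, 0.0005] rows>=0.0
```

View pics/t14.png

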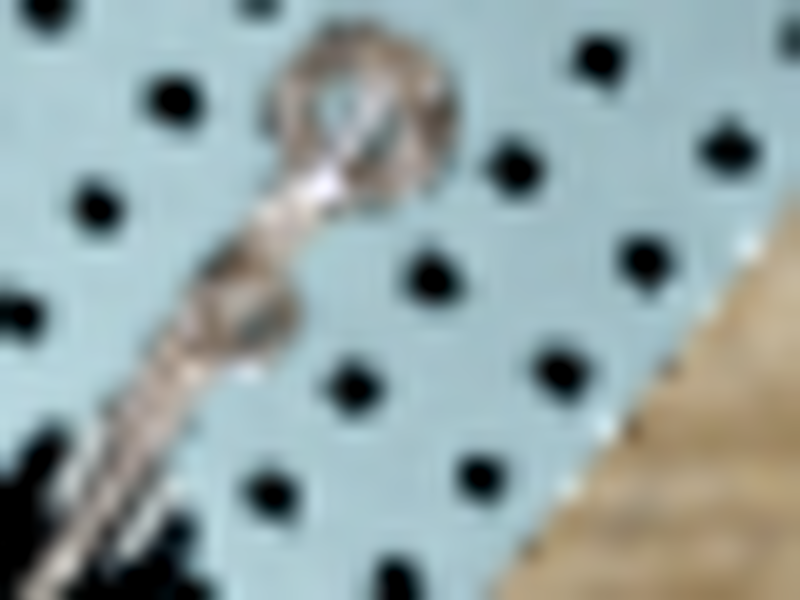

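Emit:
{"op": "arm_command", "data": {"steps": [[[0,0,0],[0.001,0.0005,0.03],-1],[[0,0,0],[0.001,0.0005,0.045],-1],[[0,0,0],[0.001,0.0005,0.055],-1],[[0,0,0],[0.001,0.0005,0.065],-1],[[0,0,0],[0.001,0.0005,0.074],-1],[[0,0,0],[0.001,0.0005,0.081],-1],[[0,0,0],[0.001,0.0005,0.083],-1],[[0,0,0],[0.001,0.0005,0.083],-1]]}}

```text
time: 21.38
eef_pos: [0.5809, -0.1984, 0.1461]
tcp_rot: [0.3, 0.905, -0.095, 0.286]
contact_force: [0.3, -0.5, -0.0]
opening: 0.084
```

```bash
python3 - <<'E'
from h import *
F=np.mean([cam("top")["frame"].astype(float) for _ in range(4)],0)
st=get_state();print(st["time"],st["contact_force"],st["wrist_torque"],st["opening"],HR.T@(st["eef_pos"]-H0))
im=F[190:220,300:340]; im=np.clip((im-90)*1.7,0,255).astype(np.uint8)
cv2.imwrite("pics/t15.png",cv2.resize(im[:,:,::-1],None,fx=20,fy=20,interpolation=cv2.INTER_CUBIC))
E
```

```text
21.575 [-0.2703  0.1046 -0.0509] [0.203  0.2402 0.0007] 0.0800430933249406 [-0.0444  0.0008  0.0268]
```

View pics/t15.png

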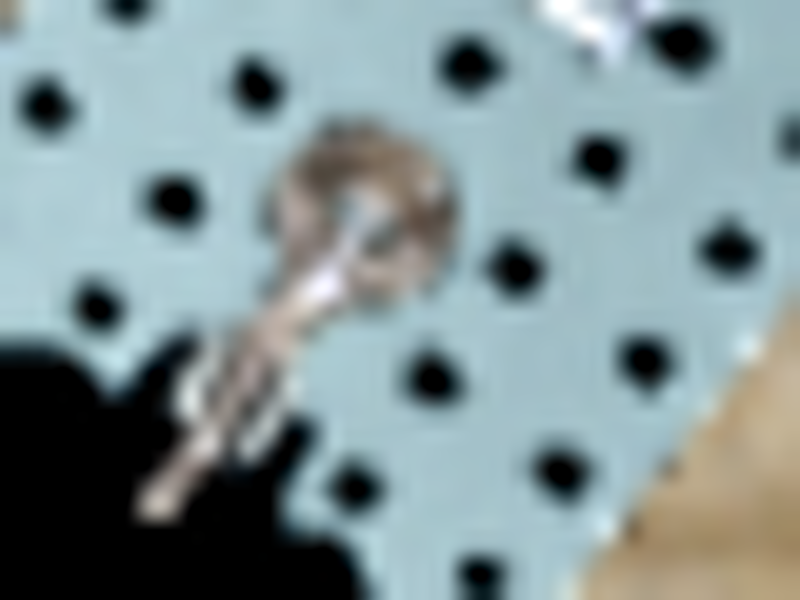

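Emit:
{"op": "arm_command", "data": {"steps": [[[0,0,0],[0,0,0.001],-0.6],[[0,0,0],[0,0,0.001],-0.2],[[0,0,0],[0,0,0.001],0],[[0,0,0],[0,0,0.001],0],[[0,0,0],[0,0,-0.03],0],[[0,0,0],[0,0,-0.08],0],[[0,0,0],[0.02,0,-0.12],0]]}}

```text
time: 22.45
eef_pos: [0.513, -0.1477, 0.2363]
tcp_rot: [0.3, 0.904, -0.095, 0.288]
contact_force: [0.3, 0.1, 0.9]
opening: 0.498
```

```bash
python3 - <<'E'
from h import *
F=np.mean([cam("top")["frame"].astype(float) for _ in range(3)],0)
st=get_state();print(st["time"],st["contact_force"],st["opening"],HR.T@(st["eef_pos"]-H0))
im=F[165:225,285:365]; im=np.clip((im-90)*1.7,0,255).astype(np.uint8)
cv2.imwrite("pics/t16.png",cv2.resize(im[:,:,::-1],None,fx=10,fy=10,interpolation=cv2.INTER_CUBIC))
s=cam("scene"); crop(s,260,120,110,150,4,"s16.png")
E
```

```text
22.6 [-0.3476 -0.8514 -0.1839] 0.4979891667601832 [-0.0635  0.0012  0.1488]
```

View pics/t16.png

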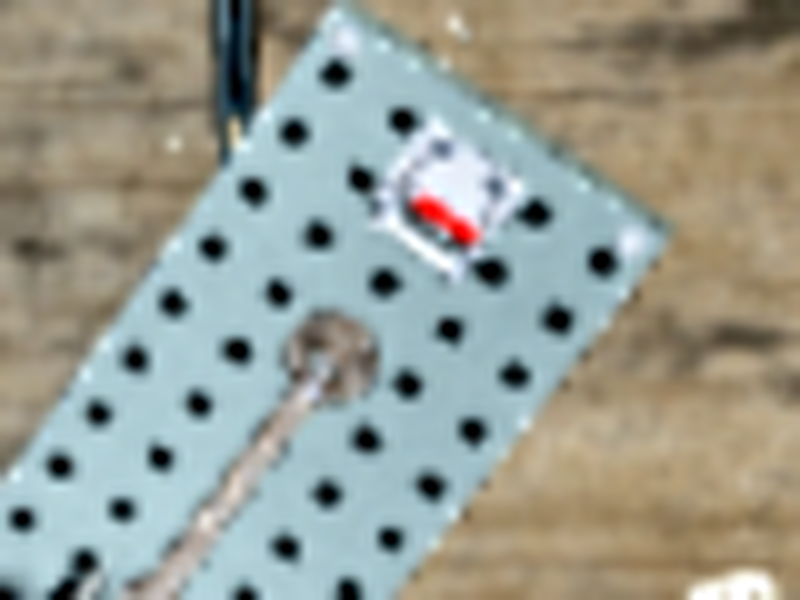

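View pics/s16.png

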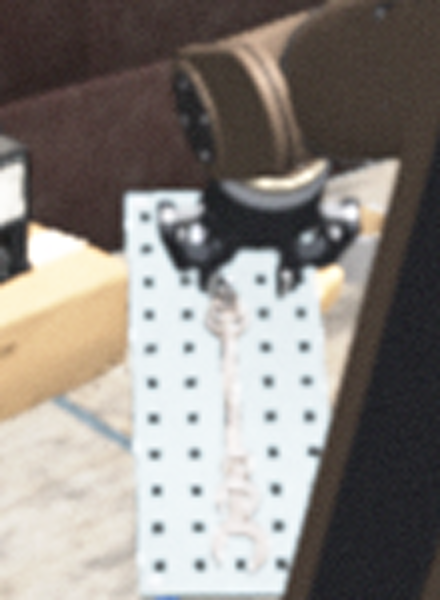

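```bash
python3 - <<'E'
from h import *
s=cam("scene");t=cam("top")
s0=cv2.imread("pics/scene0.png")[:,:,::-1].astype(int);t0=t["frame"].astype(int)
def red(im,x0,x1,y0,y1):
    m=(im[:,:,0]>150)&(im[:,:,1]<90)&(im[:,:,2]<90); m2=np.zeros_like(m);m2[y0:y1,x0:x1]=m[y0:y1,x0:x1]
    v,u=np.nonzero(m2); return u.mean(),v.mean(),len(u)
a=red(s0,300,335,130,160);b=red(t0,310,345,170,200);print(a,b)
P,e=tri(s,a[:2],t,b[:2]); h=HR.T@(P-H0); print(P,e,h); d=h-[.075,0,.042]; print("r",np.hypot(d[0],d[2]),"q",np.arctan2(d[2],-d[0]))
Rt=Rhang()
for q in ([-.06,0,.2],[.14,0,.2],[.14,0,.09]): go(hk(q),Rt)
E
```

```text
(np.float64(316.6060606060606), np.float64(141.6969696969697), 33) (np.float64(331.0), np.float64(188.0), 1)
[ 0.6455 -0.252   0.3235] 0.00976268552015503 [ 0.1257 -0.0036  0.1237]
r 0.09619056643198044 q 2.12604853084872
turn [0.0, 0.0, 0.001] shift [-0.005, -0.0006, -0.0539] rows>=0.9
turn [0.0, 0.0, 0.001] shift [-0.205, -0.0007, -0.0538] rows>=3.4
turn [0.0, 0.0, 0.001] shift [-0.2049, -0.0008, 0.0562] rows>=3.4
```

Emit:
{"op": "arm_command", "data": {"steps": [[[0,0,0],[-0.005,0,-0.06],-1],[[0,0,0],[-0.065,0,-0.06],-1],[[0,0,0],[-0.125,0,-0.06],-1],[[0,0,0],[-0.185,0,-0.058],-1],[[0,0,0],[-0.215,0,-0.055],-1],[[0,0,0],[-0.215,0,-0.055],-1],[[0,0,0],[-0.215,0,-0.02],-1],[[0,0,0],[-0.215,0,0.02],-1],[[0,0,0],[-0.215,0,0.056],-1],[[0,0,0],[-0.215,0,0.056],-1]]}}

```text
time: 24.0
eef_pos: [0.6777, -0.2712, 0.3024]
tcp_rot: [0.3, 0.907, -0.094, 0.28]
contact_force: [-0.7, 0.1, -0.0]
opening: -0.004
```

```bash
python3 - <<'E'
from h import *
s=cam("scene");t=cam("top")
st=get_state();print(st["time"],st["contact_force"],st["opening"],HR.T@(st["eef_pos"]-H0),st["qpos"])
crop(s,250,70,150,120,5,"s17.png");crop(t,280,150,80,60,10,"t17.png")
for q in ([.15,0,.09],[-.022,0,.09],[-.022,0,.042]): go(hk(q),Rhang())
E
```

```text
24.1 [ 0.1481 -0.4032  0.6888] 1.6889151987509367e-05 [0.1489 0.0008 0.0897] [-0.4892  0.0867  1.7463 -0.1329  0.7092 -1.3461]
turn [-0.0, -0.002, 0.001] shift [-0.0011, -0.0008, -0.0003] rows>=0.0
turn [-0.0, -0.002, 0.001] shift [0.1709, -0.0006, -0.0] rows>=2.7
turn [-0.0, -0.002, 0.001] shift [0.1708, -0.0006, 0.048] rows>=2.8
```

View pics/s17.png

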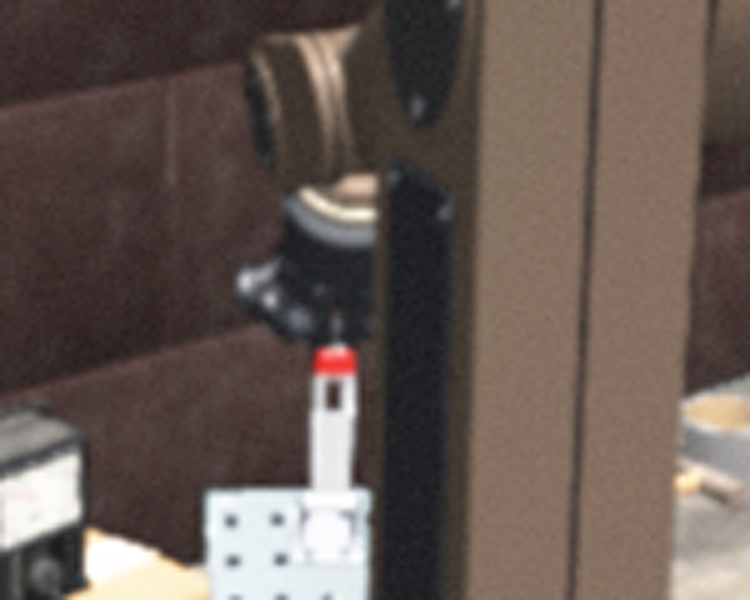

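View pics/t17.png

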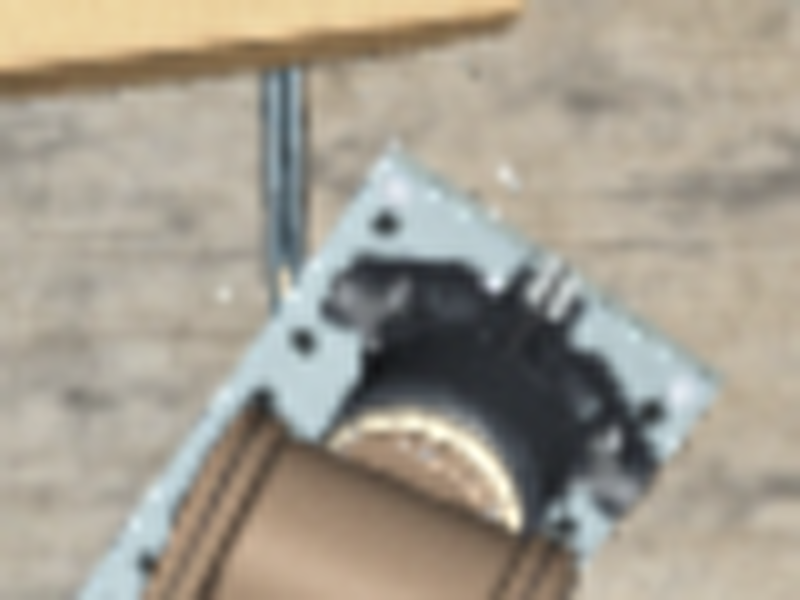

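Emit:
{"op": "arm_command", "data": {"steps": [[[0,0,0],[0.02,-0.001,0],-1],[[0,0,0],[0.04,-0.001,0],-1],[[0,0,0],[0.06,-0.001,0],-1],[[0,0,0],[0.08,-0.001,0],-1],[[0,0,0],[0.1,-0.001,0],-1],[[0,0,0],[0.12,-0.001,0],-1],[[0,0,0],[0.14,-0.001,0],-1],[[0,0,0],[0.158,-0.001,0],-1],[[0,0,0],[0.171,-0.001,0],-1],[[0,0,0],[0.171,-0.001,0],-1],[[0,0,0],[0.171,-0.001,0],-1]]}}

```text
time: 25.48
eef_pos: [0.5665, -0.1889, 0.2123]
tcp_rot: [0.3, 0.905, -0.095, 0.286]
contact_force: [0.4, -0.5, -0.0]
opening: -0.001
```

```bash
python3 - <<'E'
from h import *
s=cam("scene");t=cam("top")
st=get_state();print(st["time"],st["contact_force"],st["opening"],HR.T@(st["eef_pos"]-H0))
crop(s,270,110,120,90,6,"s18.png");crop(t,280,150,80,60,10,"t18.png")
E
```

```text
25.575 [ 0.4752 -0.4251  0.6727] -0.003878880723630043 [-0.021  -0.0003  0.0903]
```

View pics/s18.png

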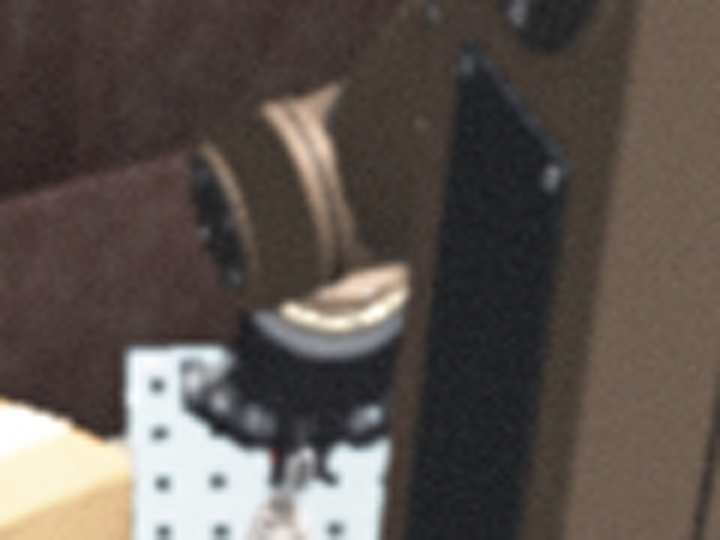

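View pics/t18.png

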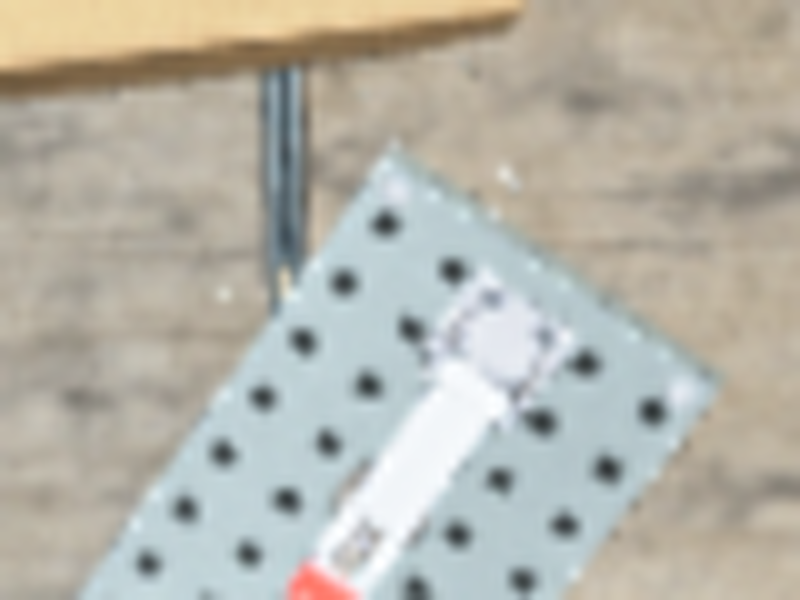

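Emit:
{"op": "arm_command", "data": {"steps": [[[0,0,0],[0.001,0,0.015],-1],[[0,0,0],[0.001,0,0.03],-1],[[0,0,0],[0.001,0,0.04],-1],[[0,0,0],[0.001,0,0.046],-1],[[0,0,0],[0.001,0,0.05],-1],[[0,0,0],[0.001,0,0.05],-1],[[0,0,0],[0.001,0,0.05],-1]]}}

```text
time: 26.45
eef_pos: [0.588, -0.2049, 0.173]
tcp_rot: [0.3, 0.906, -0.095, 0.284]
contact_force: [-20.5, 12.3, 17.3]
opening: 0.0
```

```bash
python3 - <<'E'
from h import *
t=cam("top")
st=get_state();print(st["time"],st["contact_force"],HR.T@st["contact_force"],HR.T@(st["eef_pos"]-H0))
crop(t,280,150,80,60,10,"t19.png")
E
```

```text
26.5 [-20.3043  12.3381  16.2051] [-10.0806  -2.242   26.8413] [-0.0214 -0.0002  0.043 ]
```

View pics/t19.png

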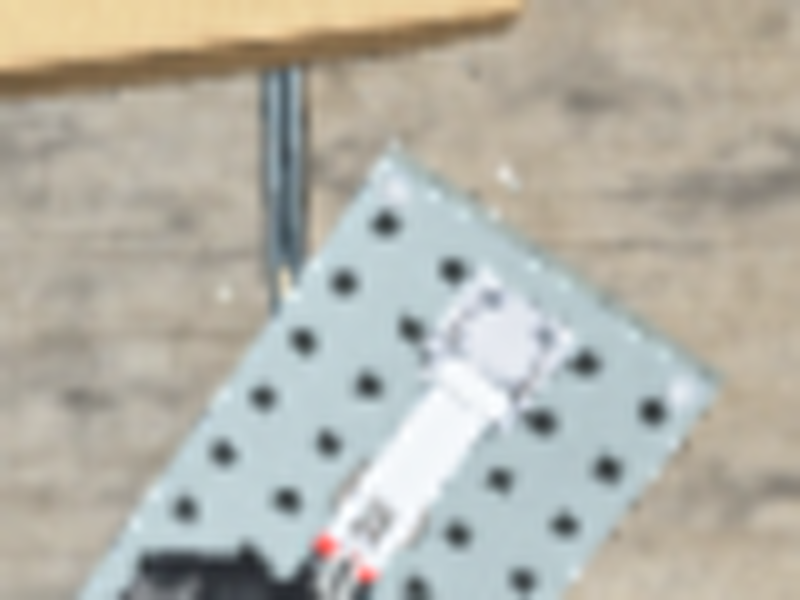

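Emit:
{"op": "arm_command", "data": {"steps": [[[0,0,0],[0,0,-0.02],-1],[[0,0,0],[0.02,0,-0.07],-1],[[0,0,0],[0.05,0,-0.13],-1],[[0,0,0],[0.08,0.06,-0.17],-1],[[0,0,0],[0.1,0.12,-0.2],-1],[[0,0,0],[0.1,0.18,-0.2],-1],[[0,0,0],[0.1,0.2,-0.2],-1]]}}

```text
time: 27.38
eef_pos: [0.5524, 0.0758, 0.2829]
tcp_rot: [0.299, 0.905, -0.093, 0.287]
contact_force: [0.1, -1.3, 0.5]
opening: 0.005
```

```bash
python3 - <<'E'
from h import *
F=np.mean([cam("top")["frame"].astype(float) for _ in range(3)],0)
S=np.mean([cam("scene")["frame"].astype(float) for _ in range(3)],0)
st=get_state();print(st["time"],st["contact_force"],st["eef_pos"])
sv=lambda im,n,k:cv2.imwrite("pics/"+n,cv2.resize(np.clip((im-60)*1.3,0,255).astype(np.uint8)[:,:,::-1],None,fx=k,fy=k,interpolation=cv2.INTER_CUBIC))
sv(F[165:245,270:360],"t20.png",7);sv(S[150:275,260:360],"s20.png",4.8)
t=cam("top");s=cam("scene")
f=lambda c,P,o,k:(proj(c,P)-o+.5)*k-.5
tip=hk([.075-.099,0,.042])
print("tongue tip pred",f(t,tip,[270,165],7),f(s,tip,[260,150],4.8),"hooktip",f(t,hk([0,0,.054]),[270,165],7),f(s,hk([0,0,.054]),[260,150],4.8))
cv2.imwrite("pics/s_full.png",s["frame"][:,:,::-1])
E
```

```text
27.675 [-0.4575 -0.0453  0.243 ] [0.5503 0.0721 0.2802]
tongue tip pred [305.8356 294.2807] [278.4968 230.8176] hooktip [322.8567 272.3804] [277.8961 188.7527]
```

View pics/t20.png

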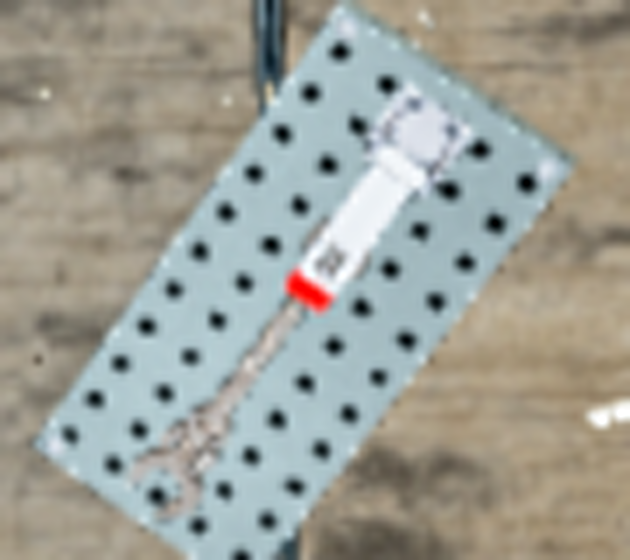

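View pics/s20.png

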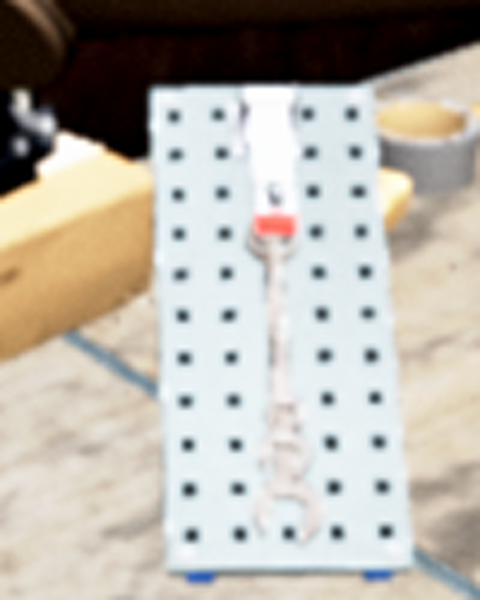

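```bash
python3 - <<'E'
from h import *
a=cv2.imread("pics/top0.png").astype(int);b=cam("top")["frame"][:,:,::-1].astype(int)
for n,(x0,x1,y0,y1) in dict(tin=(238,266,155,185),jar=(374,402,190,218),hub=(362,390,226,250)).items():
    print(n,np.abs(a-b)[y0:y1,x0:x1].mean())
c=cam("top");crop(c,120,90,300,200,2.6,"t21.png")
E
```

```text
tin 2.513095238095238
jar 2.870323129251701
hub 3.080357142857143
```

View pics/t21.png

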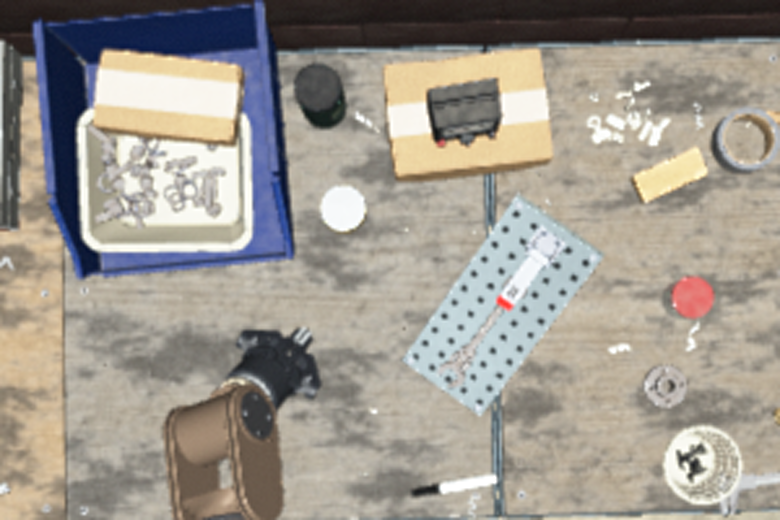

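The picture shows all three spanners hung and the hasp closed. The red tongue is at about (504,302), the tin, jar and hub have not moved, and the arm is clear.

```bash
python3 -c "
from plant import *
print(sign_off())"
```

```text
the job is handed in; nothing more can be done
None
```

The three spanners hang on the hook in the order asked: 22 against the panel, then 17, then 13. The hasp is swung down over the hook end, and I handed the job in at about 28 s.

- **Spanners:** At each release, the top view showed the hook through the ring being hung.
- **Hasp:** I pushed the strap until it stopped, with the fingertip 43.0 mm out from the panel and about 27 N on it. The strap's outer face should stand about 43.5 mm out when closed. Afterwards both cameras showed the tongue within about a pixel of its predicted closed position, with the hook in the eye.
- **Other things:** The tin, jar and hub look the same as in the first top picture, with only image noise between them. The gripper was well clear of everything.

One early measurement disagreed: the scene view put the largest spanner's ring 8 mm off while it was in the gripper, because the ring was partly hidden. I relied on the top view instead, and no check failed after that.

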